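Ready the salt cells for descaling

ROBOT

A 7-joint arm with a two-finger parallel gripper is mounted at the origin on the work surface. World frame = base frame: x ahead of the robot, y to its left, z up, the work surface at z = 0. Lengths are in m, angles in rad, forces in N, time in s.
With the tool pointing down it reaches from about 0.4 to 0.875 m from the base axis. Payload 6.5 kg.
Tool frame: the origin (TCP) lies midway between the tips of the shut fingers; the grasp point (between the pads) lies 19 mm behind it (hold_point_z is the z of the grasp point in the tool frame, in m); z points along the fingers, x is the direction in which the jaws open and shut, and the axes are right-handed (so a half turn about z gives the same grasp; the last joint's range is limited). The gripper opens to 85 mm and grips with 20 to 120 N. Pads are 22 mm wide; open, the fingers measure 114 mm over their backs; the gripper's body (76 mm by 85 mm) begins 54 mm behind the grasp point. The pads swing forward as they close: fully open they stand 13 mm farther back than shut.
Start: joints at [1.171, 0.536, -0.004, 1.538, 0.003, 1.067, -0.071], TCP at [0.213, -0.614, 0.192] pointing down, gripper open.
Joint ranges: [-2.7, 2.7], [-0.37, 2.16], [-1.27, 1.26], [0.24, 2.4], [-1.31, 4.45], [0.19, 1.91], [-2.76, 2.76]. Speed limits (rad/s): [2.39, 2.39, 3.14, 3.14, 3.14, 3.14, 3.14].

INTERFACE

Orientations are given as [roll, pitch, yaw] about the fixed x, y, z axes, in that order (R = Rz(yaw) Ry(pitch) Rx(roll)).
In Python, from station import read_state, capture, hand_in, recognise, trace, landmark_of, hold_point_z gives the robot as it stands.
- The arm moves only by the tool arm_command, never from a script. Its argument "moves" is one flat list of numbers, 6 for each row, row after row: the shift along the tool's x, y, z as a fraction of full scale, then the turn, a rotation vector about the tool's x, y, z as a fraction of full scale. In form: [tx, ty, tz, rx, ry, rz, tx, ty, tz, rx, ry, rz, ...]. A call has 1 to 10 rows; each row is the pose to reach, as a shift and turn from the pose measured when the call began, along the tool's axes at that moment; what a row does not reach only later rows make up. Full scale, the value 1, is 0.5 m for a shift and 90 degrees for a turn. A row lasts 1/12 s, in which the tool goes at most 41.7 mm and 7.16 degrees, less where a joint would pass 70% of its speed; a pose out of reach is approached as far as the arm can. A call with a number of a shift or a turn outside -1 to 1 is refused whole. A call with a gripper value outside its range is refused whole. "fingers" is the gripper command: -1 is shut, 1 is fully open, values between are in proportion, set as the call begins (left out, the last holds). The fingers move at their own pace and stop on an object; "newtons" is the grip in N (left out, the last holds). Time passes only in rows, so rows that repeat a pose let the fingers close. It gives the time, the measured TCP pose, the force and the opening at its end, in the units of the state.
- read_state(): the state, without advancing time (a new reading comes with each control period).
- capture(name): name is "scene" or "side" or "wrist"; returns a dict with "img" (384x512x3 uint8, red, green, blue), "depth" (384x512 float32, m along the optical axis (not along the pixel's ray), 0 where there is no reading), "fx", "fy", "cx", "cy" (pixels), "world_from_camera" (4x4, takes a point from camera to world coordinates). Camera axes: x right, y down, z forward; pixel columns grow to the right and rows downward; lengths in m; the calibration is good to about 2 mm. A picture is of the moment at which its call begins.
- hand_in(): hands the job in, once; it reports no verdict.
Trained networks look in the newest picture that a camera, given by its name, has taken for a name from the list of things; names that differ only in an ending like _2 or _b are one class to them, and where a whole thing is asked for, a point or a joint stands for the part that bears it (a point fixed in the world has none). Each returns a list of dicts, best first, with "score" (0 to 1); they miss things now and then, are a little off and sometimes report something else, mostly with a low value. They report only what shows in the picture. A call takes as long as a camera call. They do not tell look-alikes from the thing itself.
- recognise(thing, camera): "position" ([x, y, z] in m, in world coordinates, good to about 4 mm: the middle of the surface that is visible of it).
- trace(thing, camera): "mask" (384x512 bool, what is visible of it).
- landmark_of(thing, camera): "position" ([x, y, z] in m, in world coordinates, good to about 4 mm: a listed point, or the origin of a listed thing).
The state is a dict: "time": time; "q": joint angles; "qvel": joint speeds; "joint_efforts": joint torques, N m; "ee_pos": TCP position; "eef_rot": TCP orientation; "wrist_force": force on the tool from outside, world axes, zero at the start; "wrist_torque": the same for the moment, N m; "width": opening from 0.0 (shut) to 1.0 (fully open).
Only numpy, scipy, OpenCV 4.12 (cv2) and the standard library are available. Lean on these libraries where they do the work, as an engineer would, in place of code of your own. Each camera call takes 0.05 s, during which the arm holds its last target. There are 200 camera calls.

TASK

Lift the retaining bar out of its two brackets and lay it down on the table, then take every salt cell out of the rack and lay them all flat on the bottom of the bath, and after that put the bar back fully home and centred in both brackets of the empty rack. At any time, also lift the loose cap off the descaler jug and set it flat in the cap holder. Do not knock the jug over and do not push the other things about.

Things in the scene. Friction and masses are not known exactly. Their poses are not given: they have to be found in the camera images.
- rack: fixed plywood rack, base 150 x 310 mm. Origin at the centre of its underside on the table; x along the cells, y along the bar, z up. Four cell places at y = -81, -27, 27, 81 mm; cells in it lie along x, centres 45 mm and tops 61 mm above the table. Two comb plates at x = -55 and 55 mm, 50 mm high, carry them; between the combs is room for fingers
- slot_l (a point): centre of the slot floor of the steel bracket at the rack's y = 135 mm, 65 mm above the table. Slot open at the top and both ends, 26 mm wide along the rack's x, 15 mm deep (bracket top 80 mm above the table), 14 mm long along y
- slot_r (a point): the same for the bracket at the rack's y = -135 mm
- bar_mid (a point): retaining bar: square aluminium bar 18 x 18 mm, 310 mm long, about 0.2 kg, point at its centre, y along its length. At the start it lies loose in both bracket slots across the top of the cells, its centre 74 mm above the table, 4 mm clear of the cells. The table between the rack and the robot is clear for 250 mm
- cell1_mid (a point): salt cell 1: light-grey box 80 x 26 x 32 mm (long, wide, high) with a white round pipe stub, 22 mm in diameter, 35 mm long, on each end; 150 mm over all, about 0.15 kg; absent in some starts. Point at its centre; x along its length, z up as it lies in the rack. There its stubs lie in open U notches and only the bar holds it down
- cell2_mid (a point): salt cell 2: light-grey box 80 x 26 x 32 mm (long, wide, high) with a white round pipe stub, 22 mm in diameter, 35 mm long, on each end; 150 mm over all, about 0.15 kg; absent in some starts. Point at its centre; x along its length, z up as it lies in the rack. There its stubs lie in open U notches and only the bar holds it down
- cell3_mid (a point): salt cell 3: light-grey box 80 x 26 x 32 mm (long, wide, high) with a white round pipe stub, 22 mm in diameter, 35 mm long, on each end; 150 mm over all, about 0.15 kg; absent in some starts. Point at its centre; x along its length, z up as it lies in the rack. There its stubs lie in open U notches and only the bar holds it down
- cell4_mid (a point): salt cell 4: light-grey box 80 x 26 x 32 mm (long, wide, high) with a white round pipe stub, 22 mm in diameter, 35 mm long, on each end; 150 mm over all, about 0.15 kg; absent in some starts. Point at its centre; x along its length, z up as it lies in the rack. There its stubs lie in open U notches and only the bar holds it down
- bath: loose white open tray (the descaling bath), outside 200 (x) x 250 (y) x 50 mm high, walls and bottom 5 mm, 0.9 kg. Origin at the centre of its underside; there is room for four cells side by side along its x, 54 mm apart in y. It may stand left or right of the rack, on the other side from the jug
- cap_mid (a point): grey round cap, 54 mm across, 36 mm high, closed at the top, loosely sitting over the jug's neck (30 mm deep skirt, lifts straight off); 0.04 kg. Point at its centre half-way up; z is its axis
- jug: white descaler jug, loose, 0.8 kg, 76 mm across up to 75 mm high, then narrowing to a neck 40 mm across from 90 to 125 mm high. Origin at the centre of its underside; stands on a fixed thin grey mat 3 mm thick. Capped, the cap's centre is 113 mm above the jug's underside
- holder: cap holder: a fixed shallow round steel cup on the mat, outside 74 mm across, 11 mm high, inside 66 mm across, floor 3 mm thick. Origin at the centre of its underside, 3 mm above the table, z up. A cap set in it has its centre 21 mm above this origin
- valve: bystander, to be left alone: white pipe valve with a small red lever, 100 mm; origin under its centre, on the table
- elbow: bystander, to be left alone: white pipe elbow, 80 mm; origin under its centre, on the table
- grate: bystander, to be left alone: round white floor grate, 110 mm across, 13 mm high; origin under its centre, on the table
- cement: bystander, to be left alone: can, 66 mm across, 100 mm high; origin under its centre, on the table
- spanner: bystander, to be left alone: open-ended steel spanner; origin under its centre, on the table
Mind the look-alikes: they are no part of the job. Leave any blue or turquoise look-alike of the part that bears cap_mid alone.

How it is judged:
On the way, in this order (a step that is already met when the one before it is completed fails the run):
1. the bar lies on the table, released, clear of the rack (horizontal distance between bar_mid and rack above 0.1 m and height (world z) of bar_mid below 0.03 m and linear speed of bar below 0.05 m/s and contact force between the fingers and bar below 0.5 N), for 0.2 s.
2. every salt cell lies on the bottom of the bath (x of cell1_mid in the frame of bath between -0.09 and 0.09 m and y of cell1_mid in the frame of bath between -0.115 and 0.115 m and z of cell1_mid in the frame of bath between 0 and 0.036 m and x of cell2_mid in the frame of bath between -0.09 and 0.09 m and y of cell2_mid in the frame of bath between -0.115 and 0.115 m and z of cell2_mid in the frame of bath between 0 and 0.036 m and x of cell3_mid in the frame of bath between -0.09 and 0.09 m and y of cell3_mid in the frame of bath between -0.115 and 0.115 m and z of cell3_mid in the frame of bath between 0 and 0.036 m and x of cell4_mid in the frame of bath between -0.09 and 0.09 m and y of cell4_mid in the frame of bath between -0.115 and 0.115 m and z of cell4_mid in the frame of bath between 0 and 0.036 m), for 0.2 s.
3. the bar is back in both brackets (x of bar_mid in the frame of rack between -0.008 and 0.008 m and y of bar_mid in the frame of rack between -0.015 and 0.015 m and z of bar_mid in the frame of rack between 0.069 and 0.078 m and angle between the y axis of bar_mid and the y axis of rack, either way round below 0.06 rad), for 0.2 s.
At the end, for the whole second after the job is handed in: Every cell lies flat on the bottom of the bath (centre less than 36 mm above its underside), the bar lies home in both slots (centre within 15 mm of the rack's middle lengthwise), the cap sits flat in the holder either way up (centred within 12 mm), all at rest (all of step 2 and all of step 3 and horizontal distance between cap_mid and holder below 0.012 m and z of cap_mid in the frame of holder below 0.025 m and angle between the z axis of cap_mid and the z axis of holder, either way round below 0.12 rad and linear speed of each of cell1, cell2, cell3, cell4, bar, cap, bath below 0.03 m/s); the robot touches nothing.
It fails at once if the jug is knocked over (angle between jug's own z axis and vertical above 0.6 rad).
It fails at once if a bystander is pushed more than 60 mm (distance of any of valve, elbow, grate, cement, spanner from where it was at the start of the episode above 0.06 m).
Of cell1, cell2, cell3, cell4 only 2 to 4 are there at a start; the rules pass over those that are not, and their reading is None.
At some moment in a run one of bath may be knocked a few centimetres aside while the robot is not near it.
Once in a run the grip may slacken for a moment while it holds something.
It also fails if it takes over 210 s, if anything falls off the work surface, if the arm or the gripper's body presses on something with over 40 N, if the wrist force passes 120 N, or if a joint passes its speed limit or range.

## Working session

There is one attempt and no reset: what is moved stays moved. The work goes in short steps, Python scripts to look and compute and a tool call to move; the robot and the scene stay as the last step left them, time stands still between calls to the robot, and variables do not carry over. Pictures are saved under pics/ and viewed, about 12 in all and at most 16, crops included, and the job is handed in when it is done.

Besides the shell and the picture viewer there is one more tool, called after "Emit:" as name(argument=value, ...), one argument or row to a line, values as JSON. arm_command: Moves the arm, as the interface text tells. Its arguments: {"type":"object","properties":{"moves":{"type":"array","items":{"type":"number","minimum":-1,"maximum":1}},"fingers":{"type":"number"},"newtons":{"type":"number"}},"required":["moves"]}

```bash
mkdir -p pics; ls; python3 - <<'E'
from station import *
import cv2,numpy as np
print(read_state(),hold_point_z)
for c in ["scene","side"]:
    d=capture(c); cv2.imwrite(f"pics/{c}0.png",d["img"][:,:,::-1])
    print(c,np.round(d["world_from_camera"],3).tolist(),d["fx"])
    for t in ["rack","slot_l","slot_r","bar_mid","cell1_mid","bath","cap_mid","jug","holder","valve","elbow","grate","cement","spanner"]:
        print(t,[(np.round(r["position"],3).tolist(),round(r["score"],2)) for r in landmark_of(t,c)][:6])
E
```

```text
pics
{'time': 0.0, 'q': array([ 1.17079662,  0.53716288, -0.00448484,  1.5388706 ,  0.00259153,
        1.06730447, -0.07121323]), 'qvel': array([-0.00044678,  0.00176099, -0.00031269, -0.00118677, -0.00023762,
       -0.00045735,  0.00117417]), 'joint_efforts': array([ 4.65653363e-05, -5.83427095e+01,  1.04857408e+00, -2.59108561e+01,
        1.22833918e-02,  9.60565929e-03,  1.78547417e-06]), 'ee_pos': array([ 0.21274116, -0.61345658,  0.19151583]), 'eef_rot': array([ 3.14149596e+00,  1.73693586e-03, -1.23690236e+00]), 'wrist_force': array([-0.20223559, -0.10713578, -0.44396951]), 'wrist_torque': array([ 0.02221973,  0.01560232, -0.00130121]), 'width': 0.9996134430806956} -0.0187
scene [[0.594, 0.466, -0.655, 1.376], [0.804, -0.356, 0.476, -0.68], [-0.011, -0.81, -0.586, 0.881], [0.0, 0.0, 0.0, 1.0]] 463.42872527593283
rack [([0.658, -0.004, 0.002], 0.73)]
slot_l [([0.629, -0.138, 0.062], 0.92), ([0.684, 0.124, 0.062], 0.59), ([0.731, -0.305, -0.001], 0.43)]
slot_r [([0.629, -0.138, 0.062], 0.92), ([0.684, 0.124, 0.062], 0.59), ([0.731, -0.305, -0.001], 0.43)]
bar_mid [([0.649, -0.
[... 741 characters left out ...]
 0.84)]
slot_l [([0.68, 0.131, 0.067], 0.82), ([0.627, -0.141, 0.066], 0.66)]
slot_r [([0.68, 0.131, 0.067], 0.82), ([0.627, -0.141, 0.066], 0.66)]
bar_mid [([0.656, -0.005, 0.001], 0.72), ([0.651, -0.01, 0.074], 0.61)]
cell1_mid [([0.641, -0.086, 0.046], 0.69)]
bath [([0.475, 0.377, -0.001], 0.86)]
cap_mid [([0.409, -0.509, 0.024], 0.55), ([0.568, -0.372, 0.114], 0.49)]
jug [([0.565, -0.378, 0.004], 0.68), ([0.628, -0.144, 0.066], 0.46)]
holder [([0.42, -0.359, 0.009], 0.53), ([0.3, 0.22, 0.004], 0.45)]
valve [([0.747, 0.274, 0.001], 0.92)]
elbow [([0.734, -0.299, 0.002], 0.74)]
grate [([0.301, 0.219, 0.003], 0.61)]
cement [([0.637, 0.439, 0.0], 0.98)]
spanner [([0.3, -0.221, -0.001], 0.7)]
```

View pics/scene0.png

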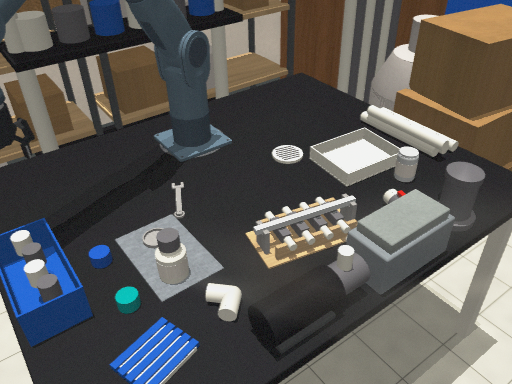

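View pics/side0.png

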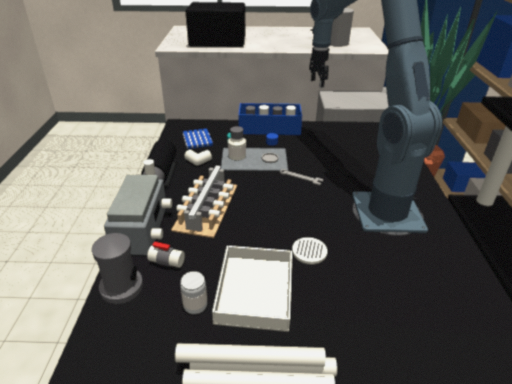

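```bash
cat > h.py <<'E'
from station import *
import numpy as np,cv2
from scipy.spatial.transform import Rotation as R
def cloud(d):
    v,u=np.mgrid[:384,:512];z=d["depth"]
    p=np.stack([(u-d["cx"])/d["fx"]*z,(v-d["cy"])/d["fy"]*z,z,np.ones_like(z)],-1)@np.array(d["world_from_camera"]).T
    p[z<=0]=np.nan
    return p[...,:3]
def pose():
    s=read_state(); return np.array(s["ee_pos"]),R.from_euler("xyz",s["eef_rot"])
def row(p,yaw=None):
    """world TCP target, tool down, jaw (tool x) at world angle yaw, nearest half turn -> row fractions"""
    p0,R0=pose(); t=R0.inv().apply(np.array(p)-p0)/.5
    if yaw is None: r=np.zeros(3)
    else:
        c=[R0.inv()*R.from_euler("xyz",[np.pi,0,yaw+k*np.pi]) for k in (-1,0,1)]
        r=min((x.as_rotvec() for x in c),key=np.linalg.norm)/(np.pi/2)
    n=max(np.linalg.norm(t)*.5/.0417,np.linalg.norm(r)*90/7.16)
    print(np.round(t,3).tolist()+np.round(r,3).tolist(),"rows",round(n,1))
E
python3 - <<'E'
from h import *
P={};D={}
for c in ["scene","side"]:
    D[c]=capture(c);P[c]=cloud(D[c])
    p=P[c].reshape(-1,3)
    for t in ["bath","bar_mid"]:
        for r in trace(t,c)[:2]:
            q=P[c][r["mask"]]; q=q[~np.isnan(q[:,0])]
            zz=(.042,.056) if t=="bath" else (.079,.09)
            k=q[(q[:,2]>zz[0])&(q[:,2]<zz[1])]
            if len(k)>20:
                (cx,cy),s,a=cv2.minAreaRect(k[:,:2].astype(np.float32)); print(c,t,round(r["score"],2),len(k),"med",np.median(k,0).round(3),(round(cx,3),round(cy,3)),np.round(s,3),round(a,1))
A=np.vstack([P[c].reshape(-1,3) for c in P]);A=A[~np.isnan(A[:,0])]
# rack-frame height map
yaw=-.199;c0=np.array([.655,-.006])
l=(A[:,:2]-c0)@np.array([[np.cos(yaw),-np.sin(yaw)],[np.sin(yaw),np.cos(yaw)]])
for y in np.arange(-.16,.161,.02):
    print(f"{y:.2f}",[int(1000*A[(abs(l[:,1]-y)<.01)&(abs(l[:,0]-x)<.01)][:,2].max(initial=0)) for x in np.arange(-.12,.181,.02)])
E
```

```text
scene bath 0.57 465 med [0.48  0.352 0.047] (0.474, 0.378) [0.254 0.209] 85.5
scene bar_mid 0.93 534 med [ 0.658 -0.02   0.083] (0.66, -0.009) [0.31  0.027] 78.8
side bath 0.61 689 med [0.475 0.435 0.049] (0.472, 0.38) [0.257 0.2  ] 85.6
side bath 0.42 289 med [0.661 0.049 0.05 ] (0.65, 0.002) [0.282 0.143] 78.2
side bar_mid 0.92 277 med [0.66  0.013 0.084] (0.655, -0.008) [0.312 0.023] 78.7
side bar_mid 0.67 63 med [ 0.567 -0.352  0.084] (0.565, -0.355) [0.073 0.053] 4.0
-0.16 [5, 5, 4, 10, 11, 9, 84, 83, 8, 10, 8, 4, 5, 5, 3, 3]
-0.14 [4, 5, 11, 14, 12, 84, 86, 84, 80, 10, 9, 3, 5, 4, 4, 3]
-0.12 [4, 2, 12, 51, 52, 79, 87, 85, 79, 52, 11, 3, 4, 3, 4, 3]
-0.10 [4, 4, 49, 52, 60, 62, 86, 86, 60, 54, 44, 4, 4, 5, 2, 72]
-0.08 [2, 5, 59, 60, 66, 65, 86, 84, 65, 62, 59, 3, 3, 3, 3, 78]
-0.06 [3, 4, 47, 55, 63, 62, 87, 85, 64, 54, 48, 4, 4, 3, 8, 58]
-0.04 [3, 4, 55, 57, 63, 64, 86, 86, 64, 54, 57, 3, 5, 3, 2, 77]
-0.02 [6, 4, 57, 58, 63, 65, 86, 84, 63, 59, 57, 3, 3, 3, 5, 4]
-0.00 [4, 7, 9, 52, 52, 65, 86, 84, 47, 54, 11, 3, 3, 3, 0, 0]
0.02 [6, 5, 56, 57, 64, 64, 86, 84, 64, 58, 57, 2, 4, 77, 119, 108]
0.04 [5, 4, 51, 60, 63, 64, 89, 84, 64, 59, 59, 2, 3, 122, 148, 141]
0.06 [5, 3, 11, 54, 53, 60, 88, 86, 64, 54, 10, 66, 66, 147, 152, 152]
0.08 [5, 3, 56, 58, 63, 66, 86, 85, 65, 58, 57, 65, 68, 148, 154, 152]
0.10 [3, 5, 50, 55, 64, 64, 86, 85, 63, 56, 54, 4, 52, 154, 153, 153]
0.12 [6, 4, 13, 53, 52, 81, 87, 85, 79, 53, 10, 3, 119, 152, 153, 153]
0.14 [5, 5, 10, 12, 14, 82, 89, 85, 83, 11, 10, 2, 118, 152, 152, 154]
0.16 [3, 4, 6, 13, 10, 12, 85, 79, 11, 11, 9, 5, 135, 154, 153, 152]
```

```bash
python3 - <<'E'
import cv2
a=cv2.imread("pics/scene0.png")[180:280,230:370];b=cv2.imread("pics/side0.png")[150:250,160:250]
a=cv2.resize(a,None,fx=3,fy=3,interpolation=3);b=cv2.resize(b,None,fx=3,fy=3,interpolation=3)
import numpy as np
cv2.imwrite("pics/crop1.png",np.hstack([a,b]))
E
```

```text
(no output)
```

View pics/crop1.png

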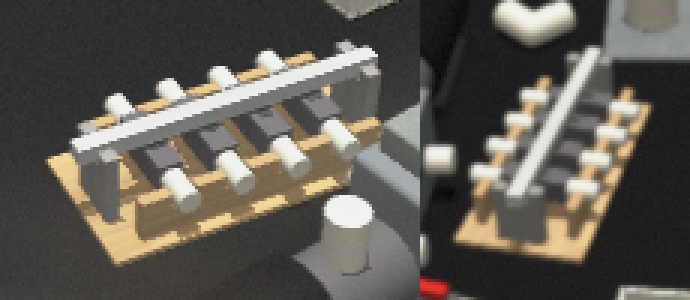

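```bash
python3 - <<'E'
from h import *
row([.5,-.37,.26])
E
```

```text
[-0.273, -0.702, -0.135, 0.0, 0.0, 0.0] rows 9.2
```

Emit:
arm_command(
  moves=[-0.273,-0.702,-0.135,0,0,0,-0.273,-0.702,-0.135,0,0,0,-0.273,-0.702,-0.135,0,0,0,-0.273,-0.702,-0.135,0,0,0,-0.273,-0.702,-0.135,0,0,0,-0.273,-0.702,-0.135,0,0,0,-0.273,-0.702,-0.135,0,0,0,-0.273,-0.702,-0.135,0,0,0,-0.273,-0.702,-0.135,0,0,0,-0.273,-0.702,-0.135,0,0,0],
  fingers=1,
)

```text
time: 2.63
ee_pos: [0.5074, -0.3625, 0.2614]
eef_rot: [-3.135, 0.001, -1.226]
wrist_force: [0.5, 0.5, 0.5]
width: 1.005
```

```bash
python3 - <<'E'
from h import *
print(pose()[0])
d=capture("wrist");cv2.imwrite("pics/w1.png",d["img"][:,:,::-1]);p=cloud(d)
print(np.round(d["world_from_camera"],3).tolist())
for t in ["cap_mid","jug","holder"]:
    print(t,[(np.round(r["position"],3).tolist(),round(r["score"],2)) for r in landmark_of(t,"wrist")][:4])
for t,lo,hi in [("cap_mid",.12,.15),("holder",.011,.03)]:
    for r in trace(t,"wrist")[:2]:
        q=p[r["mask"]];q=q[(q[:,2]>lo)&(q[:,2]<hi)]
        if len(q)>20: print(t,len(q),np.median(q[:,2]),cv2.minEnclosingCircle(q[:,:2].astype(np.float32)))
E
```

```text
[ 0.50735459 -0.36248282  0.26142179]
[[0.339, -0.908, -0.248, 0.57], [-0.941, -0.327, -0.087, -0.341], [-0.002, 0.263, -0.965, 0.443], [0.0, 0.0, 0.0, 1.0]]
cap_mid [([0.593, -0.509, 0.017], 0.75), ([0.559, -0.376, 0.118], 0.71), ([0.41, -0.508, 0.022], 0.69)]
jug [([0.563, -0.377, 0.116], 0.66)]
holder [([0.421, -0.354, 0.004], 0.77)]
cap_mid 1741 0.13353903139669238 ((0.565129816532135, -0.3754177391529083), 0.0268084853887558)
holder 298 0.013355696066100181 ((0.42106786370277405, -0.3557370603084564), 0.03698325157165527)
```

View pics/w1.png

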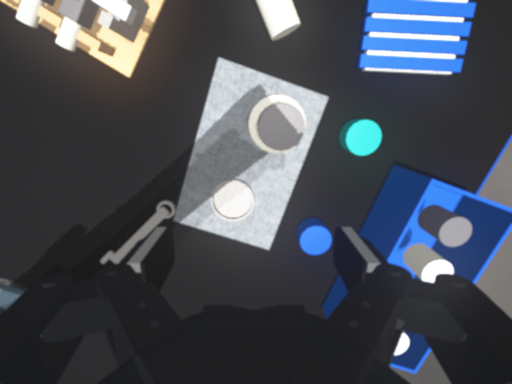

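```bash
python3 - <<'E'
from h import *
print(pose()[0])
row([.565,-.375,.2],-1.237); row([.565,-.375,.112],-1.237)
E
```

```text
[ 0.49810834 -0.37188595  0.25953022]
[0.049, -0.125, 0.119, 0.001, -0.0, -0.002] rows 2.1
[0.049, -0.125, 0.295, 0.001, -0.0, -0.002] rows 3.9
```

Emit:
arm_command(
  moves=[0.049,-0.125,0.1,0,0,0,0.049,-0.125,0.1,0,0,0,0.049,-0.125,0.12,0,0,0,0.049,-0.125,0.12,0,0,0,0.049,-0.125,0.2,0,0,0,0.049,-0.125,0.25,0,0,0,0.049,-0.125,0.295,0,0,0,0.049,-0.125,0.295,0,0,0,0.049,-0.125,0.295,0,0,0,0.049,-0.125,0.295,0,0,0],
)

```text
time: 3.77
ee_pos: [0.5653, -0.3766, 0.1145]
eef_rot: [-3.141, -0.003, -1.241]
wrist_force: [-0.5, -0.0, 0.8]
width: 0.998
```

Emit:
arm_command(
  moves=[0,0,0,0,0,0,0,0,0,0,0,0,0,0,0,0,0,0,0,0,0,0,0,0,0,0,0,0,0,0,0,0,0,0,0,0,0,0,0,0,0,0],
  fingers=-1,
  newtons=30,
)

```text
time: 4.35
ee_pos: [0.5653, -0.3765, 0.1144]
eef_rot: [-3.142, -0.003, -1.241]
wrist_force: [-0.6, -0.1, 0.2]
width: 0.001
```

```bash
python3 - <<'E'
from h import *
p=pose()[0];print(p)
z=p[2]
row([p[0],p[1],z+.06],-1.237);row([.421,-.356,z+.05],-1.237);row([.421,-.356,z-.082],-1.237);row([.421,-.356,z-.0915],-1.237)
E
```

```text
[ 0.5653005  -0.37647468  0.11444337]
[0.0, -0.0, -0.12, -0.0, -0.002, -0.003] rows 1.4
[-0.132, 0.26, -0.1, -0.0, -0.002, -0.003] rows 3.7
[-0.133, 0.26, 0.164, -0.0, -0.002, -0.003] rows 4.0
[-0.133, 0.26, 0.183, -0.0, -0.002, -0.003] rows 4.1
```

```bash
python3 - <<'E'
from h import *
for c in ["scene","wrist"]:
    d=capture(c)
    for t in ["cap_mid","jug"]:
        print(c,t,[(np.round(r["position"],3).tolist(),round(r["score"],2)) for r in landmark_of(t,c)][:4])
    if c=="scene": a=d["img"][180:310,90:270]
cv2.imwrite("pics/c2.png",np.hstack([cv2.resize(a,(532,384),interpolation=2),d["img"][:,120:380]])[:,:,::-1])
E
```

```text
scene cap_mid [([0.594, -0.505, 0.018], 0.9), ([0.411, -0.511, 0.018], 0.85), ([0.659, -0.002, -0.001], 0.71), ([0.567, -0.374, 0.117], 0.68)]
scene jug [([0.565, -0.373, 0.003], 0.69)]
wrist cap_mid [([0.59, -0.506, 0.018], 0.94), ([0.563, -0.377, 0.117], 0.86)]
wrist jug [([0.566, -0.376, 0.006], 0.79)]
```

View pics/c2.png

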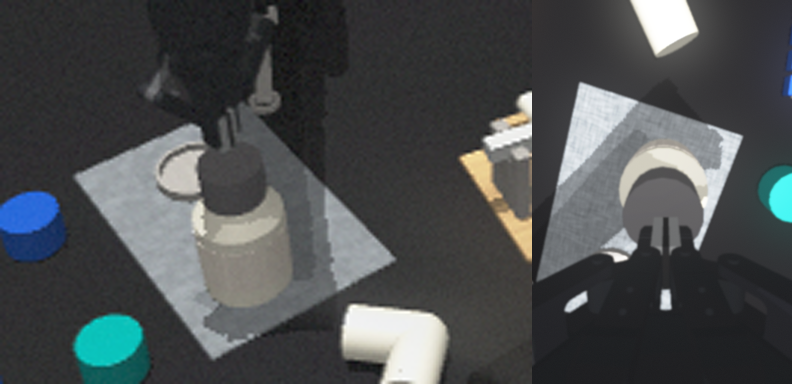

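```bash
python3 - <<'E'
from h import *
d=capture("wrist");p=cloud(d);T=np.linalg.inv(np.array(d["world_from_camera"]))
for c in ["wrist","scene"]:
    d=capture(c);p=cloud(d);T=np.linalg.inv(np.array(d["world_from_camera"]))
    for z in (.1144,.133):
        q=T@np.r_[pose()[0][:2],z,1];u=d["fx"]*q[0]/q[2]+d["cx"];v=d["fy"]*q[1]/q[2]+d["cy"]
        print(c,z,u,v,q[2]);
    u,v=int(u),int(v)
    print(np.round(p[v-20:v+21:4,u-12:u+13:4,2],3))
E
```

```text
wrist 0.1144 252.34070302374963 206.84601806279133 0.19262809059039054
wrist 0.133 252.28340329403582 216.78576940789299 0.17471461799297
[[0.133 0.133 0.133 0.134 0.133 0.134 0.133]
 [0.133 0.133 0.133 0.133 0.134 0.133 0.132]
 [0.133 0.134 0.133 0.133 0.134 0.134 0.132]
 [0.133 0.134 0.134 0.134 0.134 0.134 0.133]
 [0.134 0.133 0.133 0.134 0.134 0.134 0.135]
 [0.133 0.133 0.133 0.134 0.133 0.134 0.134]
 [0.134 0.162 0.162 0.162 0.162 0.161 0.162]
 [0.133 0.167 0.167 0.167 0.167 0.168 0.167]
 [0.162 0.172 0.172 0.173 0.172 0.173 0.172]
 [0.176 0.176 0.177 0.176 0.178 0.177 0.176]
 [0.181 0.181 0.181 0.18  0.181 0.182 0.181]]
scene 0.1144 166.86963122310738 240.40728996366363 1.1250151961783166
scene 0.133 165.85870556865746 234.686169137 1.1141138950073959
[[ 0.002  0.206  0.214  0.206  0.199  0.002  0.001]
 [ 0.217    nan  0.197  0.198  0.186  0.002  0.   ]
 [ 0.003  0.2    0.185  0.183  0.174  0.     0.004]
 [ 0.     0.002  0.173  0.17   0.161  0.003 -0.001]
 [ 0.008  0.002  0.135  0.156  0.133  0.133  0.001]
 [ 0.006  0.133  0.133  0.136  0.132  0.135  0.134]
 [ 0.005    nan  0.133    nan  0.133  0.131  0.129]
 [ 0.006  0.007  0.13   0.133  0.131  0.128  0.118]
 [ 0.009  0.01   0.118  0.119  0.117  0.115  0.108]
 [ 0.003  0.082  0.104  0.111  0.107  0.103  0.091]
 [ 0.004  0.083  0.089  0.086  0.091  0.091  0.086]]
```

Emit:
arm_command(
  moves=[0,0,-0.1,0,0,0,0,0,-0.1,0,0,0,0,0,-0.1,0,0,0,0,0,-0.1,0,0,0,0,0,-0.1,0,0,0],
)

```text
time: 5.22
ee_pos: [0.5649, -0.3762, 0.1638]
eef_rot: [3.141, -0.002, -1.241]
wrist_force: [-0.0, -0.5, -0.5]
width: 0.0
```

```bash
python3 - <<'E'
from h import *
p0=pose()[0];print(p0,read_state()["width"])
for c in ["scene","side","wrist"]:
    d=capture(c);p=cloud(d)
    m=(np.hypot(p[...,0]-p0[0],p[...,1]-p0[1])<.04)&(p[...,2]>.14)
    print(c,m.sum(),np.sort(p[m][:,2])[:12].round(3), np.median(p[m&(p[...,2]<.2)],axis=0))
E
```

```text
[ 0.56487177 -0.37618627  0.16382812] 0.00012426917203772826
scene 4877 [0.2   0.202 0.204 0.205 0.206 0.206 0.207 0.207 0.208 0.209 0.209 0.209] [nan nan nan]
side 775 [0.205 0.205 0.205 0.205 0.206 0.207 0.21  0.212 0.212 0.212 0.212 0.213] [nan nan nan]
wrist 33967 [0.205 0.206 0.206 0.206 0.206 0.206 0.206 0.206 0.206 0.206 0.206 0.206] [nan nan nan]
  return _methods._mean(a, axis=axis, dtype=dtype,
  ret = um.true_divide(
```

```bash
python3 - <<'E'
from h import *
p0,R0=pose();print(p0)
for c in ["scene","side","wrist"]:
    d=capture(c);p=cloud(d)
    m=(np.hypot(p[...,0]-p0[0],p[...,1]-p0[1])<.04)&(p[...,2]>.14)
    for a,b in ((.2,.21),(.21,.22)):
        k=p[m&(p[...,2]>a)&(p[...,2]<b)]; l=R0.inv().apply(k-p0); print(c,len(k),"tool min",l.min(0).round(4),"max",l.max(0).round(4),"med",np.median(l,0).round(4))
    if c!="wrist":
        v,u=np.where(m);print(u.min(),u.max(),v.min(),v.max())
        cv2.imwrite(f"pics/f{c}.png",cv2.resize(d["img"][max(v.max()-70,0):v.max()+60,u.min()-50:u.max()+50],None,fx=3,fy=3)[:,:,::-1])
E
```

```text
[ 0.56465551 -0.37605998  0.16334723]
scene 14 tool min [-0.005 -0.013 -0.046] max [ 0.0119  0.0031 -0.0381] med [ 0.0049 -0.0083 -0.0431]
scene 44 tool min [-0.0138 -0.0144 -0.0562] max [ 0.0155  0.0047 -0.0469] med [ 0.005  -0.01   -0.0514]
111 174 29 215
side 7 tool min [-0.0105 -0.0084 -0.0466] max [ 0.0005  0.0088 -0.039 ] med [-0.0066 -0.0001 -0.043 ]
side 13 tool min [-0.0211 -0.013  -0.0561] max [-0.0046  0.0082 -0.0479] med [-0.0084 -0.004  -0.0521]
226 246 11 114
wrist 87 tool min [-0.0102 -0.0108 -0.0466] max [ 0.0123 -0.0057 -0.0426] med [ 0.0008 -0.0101 -0.0452]
wrist 397 tool min [-0.0124 -0.0112 -0.0566] max [ 0.0146 -0.005  -0.0467] med [ 0.0008 -0.0068 -0.0521]
```

View pics/fscene.png

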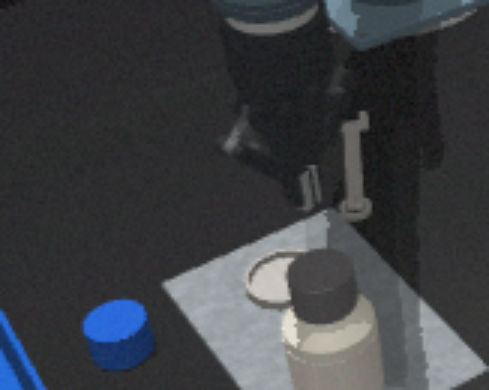

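Emit:
arm_command(
  moves=[0,0,0,0,0,0,0,0,0,0,0,0,0,0,0,0,0,0,0,0,0,0,0,0,0,0,0.03,0,0,0,0,0,0.08,0,0,0,0,0,0.13,0,0,0,0,0,0.17,0,0,0,0,0,0.2,0,0,0,0,0,0.2,0,0,0],
  fingers=1,
)

```text
time: 6.35
ee_pos: [0.5626, -0.375, 0.0601]
eef_rot: [3.137, 0.003, -1.241]
wrist_force: [0.1, 0.7, -0.4]
width: 1.0
```

Emit:
arm_command(
  moves=[0,0,0,0,0,0,0,0,0,0,0,0,0,0,0,0,0,0,0,0,0,0,0,0,0,0,0,0,0,0,0,0,0,0,0,0,0,0,0,0,0,0],
  fingers=-1,
  newtons=30,
)

```text
time: 6.93
ee_pos: [0.5635, -0.3756, 0.0616]
eef_rot: [3.139, 0.001, -1.241]
wrist_force: [-1.2, 1.1, 5.8]
width: 0.631
```

```bash
python3 - <<'E'
from h import *
p=pose()[0];print(p)
z=p[2]
row([p[0],p[1],z+.06],-1.237);row([.421,-.356,z+.05],-1.237);row([.421,-.356,z-.082],-1.237);row([.421,-.356,z-.0915],-1.237)
d=capture("wrist");cv2.imwrite("pics/w2.png",d["img"][:,:,::-1])
E
```

```text
[ 0.56350631 -0.37555475  0.06157108]
[-0.0, 0.0, -0.12, 0.002, 0.001, -0.003] rows 1.4
[-0.129, 0.257, -0.099, 0.002, 0.001, -0.003] rows 3.7
[-0.129, 0.257, 0.165, 0.002, 0.001, -0.003] rows 4.0
[-0.129, 0.256, 0.184, 0.002, 0.001, -0.003] rows 4.1
```

View pics/w2.png

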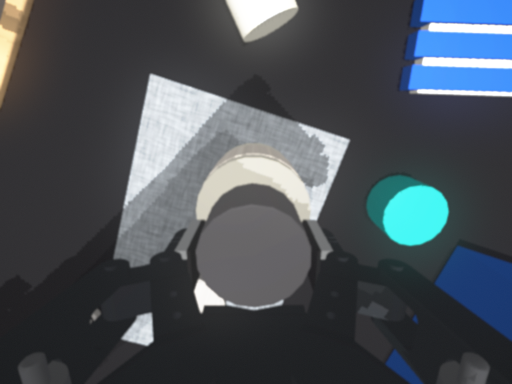

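Emit:
arm_command(
  moves=[0,0,-0.06,0,0,0,0,0,-0.1,0,0,0,0,0,-0.12,0,0,0,-0.03,0.06,-0.12,0,0,0,-0.09,0.18,-0.1,0,0,0,-0.129,0.257,-0.09,0,0,0,-0.129,0.257,-0.05,0,0,0,-0.129,0.257,0.03,0,0,0,-0.129,0.257,0.09,0,0,0,-0.129,0.257,0.12,0,0,0],
)

```text
time: 7.82
ee_pos: [0.4179, -0.3545, -0.0014]
eef_rot: [3.136, 0.005, -1.242]
wrist_force: [-0.2, 0.5, -0.3]
width: 0.627
```

```bash
python3 - <<'E'
from h import *
capture("scene");
p=pose()[0];s=read_state();print(p,s["width"],s["wrist_force"])
row([.421,-.356,-.024],-1.237);row([.421,-.356,-.028],-1.237)
d=capture("wrist");q=cloud(d)
for t,lo,hi in [("cap_mid",.03,.09),("holder",.011,.02)]:
    for r in trace(t,"wrist")[:3]:
        k=q[r["mask"]];k=k[(k[:,2]>lo)&(k[:,2]<hi)]
        if len(k)>20: print(t,len(k),np.median(k[:,2]),cv2.minEnclosingCircle(k[:,:2].astype(np.float32)))
cv2.imwrite("pics/w3.png",d["img"][:,:,::-1])
E
```

```text
[ 0.41740517 -0.35364945 -0.00288986] 0.6319828538029538 [ 0.2392456   0.49860326 -1.9844197 ]
[0.007, -0.006, 0.042, 0.005, 0.005, -0.003] rows 0.5
[0.007, -0.006, 0.05, 0.005, 0.005, -0.003] rows 0.6
cap_mid 10945 0.0689999948688484 ((0.419801265001297, -0.35403358936309814), 0.027667013928294182)
cap_mid 2564 0.03535965998888933 ((0.4101008474826813, -0.5079171061515808), 0.027784354984760284)
holder 1133 0.013433992463259076 ((0.42208120226860046, -0.3552263677120209), 0.03652352839708328)
```

View pics/w3.png

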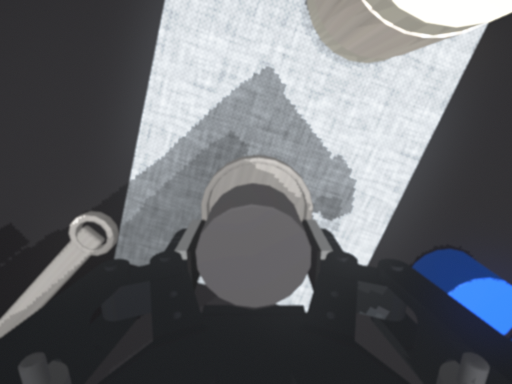

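Emit:
arm_command(
  moves=[0.003,-0.003,0.02,0.003,0.003,0,0.003,-0.003,0.04,0.003,0.003,0,0.003,-0.003,0.05,0.003,0.003,0,0.003,-0.003,0.05,0.003,0.003,0,0.003,-0.003,0.05,0.003,0.003,0],
)

```text
time: 8.43
ee_pos: [0.4229, -0.357, -0.0226]
eef_rot: [-3.14, -0.004, -1.241]
wrist_force: [0.1, 0.9, -0.2]
width: 0.63
```

Emit:
arm_command(
  moves=[0,0,0,0,0,0,0,0,0,0,0,0,0,0,0,0,0,0,0,0,0,0,0,0,0,0,-0.05,0,0,0,0,0,-0.13,0,0,0,0,0,-0.21,0,0,0,0,0,-0.29,0,0,0,0,0,-0.36,0,0,0,0,0,-0.4,0,0,0],
  fingers=1,
)

```text
time: 9.27
ee_pos: [0.4239, -0.3577, 0.182]
eef_rot: [-3.137, -0.008, -1.241]
wrist_force: [0.1, -0.8, 0.3]
width: 1.004
```

```bash
python3 - <<'E'
from h import *
d=capture("wrist");q=cloud(d);print(pose()[0])
for t,lo,hi in [("cap_mid",.03,.09),("holder",.008,.02)]:
    for r in trace(t,"wrist")[:3]:
        k=q[r["mask"]];k=k[(k[:,2]>lo)&(k[:,2]<hi)]
        if len(k)>20: print(t,len(k),np.median(k[:,2]),np.percentile(k[:,2],[5,95]),cv2.minEnclosingCircle(k[:,:2].astype(np.float32)))
yaw=-.197;c=np.array([.657,-.007])
row([.53,-.2,.17],yaw);row([*c,.15],yaw);row([*c,.067-.038],yaw)
E
```

```text
[ 0.42534082 -0.35876469  0.18455519]
cap_mid 1888 0.03529271733712569 [0.03358737 0.03660018] ((0.5902648568153381, -0.5087010860443115), 0.027348101139068604)
cap_mid 1213 0.03535551444291485 [0.03364376 0.03654616] ((0.4097242057323456, -0.5080602765083313), 0.02719772979617119)
cap_mid 1484 0.041604183550206814 [0.04025333 0.04281516] ((0.42471450567245483, -0.35698357224464417), 0.026928065344691277)
holder 448 0.013290084246934952 [0.01080211 0.01473124] ((0.4208433926105499, -0.3554120659828186), 0.03679189085960388)
[-0.229, -0.304, 0.018, 0.0, -0.005, -0.665] rows 8.4
[-0.512, -0.669, 0.058, 0.0, -0.005, -0.665] rows 10.1
[-0.514, -0.668, 0.3, 0.0, -0.005, -0.665] rows 10.7
```

Emit:
arm_command(
  moves=[-0.512,-0.669,0.02,0,0,-0.665,-0.512,-0.669,0.02,0,0,-0.665,-0.512,-0.669,0.02,0,0,-0.665,-0.512,-0.669,0.02,0,0,-0.665,-0.512,-0.669,0.02,0,0,-0.665,-0.512,-0.669,0.02,0,0,-0.665,-0.512,-0.669,0.02,0,0,-0.665,-0.512,-0.669,0.02,0,0,-0.665,-0.512,-0.669,0.02,0,0,-0.665,-0.512,-0.669,0.02,0,0,-0.665],
)

```text
time: 10.25
ee_pos: [0.6541, -0.009, 0.1666]
eef_rot: [3.137, -0.004, -0.194]
wrist_force: [0.8, -0.4, 1.0]
width: 1.002
```

Emit:
arm_command(
  moves=[0,0,0,0,0,0,0,0,0,0,0,0,0,0,0,0,0,0],
  fingers=0.1,
)

```text
time: 10.5
ee_pos: [0.6528, -0.0094, 0.1646]
eef_rot: [3.136, -0.0, -0.194]
wrist_force: [-1.0, -0.8, -0.3]
width: 0.609
```

```bash
python3 - <<'E'
from h import *
d=capture("wrist");q=cloud(d);print(pose()[0],read_state()["eef_rot"])
cv2.imwrite("pics/w4.png",d["img"][:,:,::-1])
for r in trace("bar_mid","wrist")[:2]:
    k=q[r["mask"]];k=k[(k[:,2]>.078)&(k[:,2]<.09)]
    (cx,cy),s,a=cv2.minAreaRect(k[:,:2].astype(np.float32)); print(len(k),np.median(k,0).round(4),(cx,cy),s,a)
for n in ["slot_l","cell1_mid","rack"]:
    print(n,[(np.round(r["position"],3).tolist(),round(r["score"],2)) for r in landmark_of(n,"wrist")][:6])
yaw=-.197;c=np.array([.657,-.008])
row([*c,.14],yaw);row([*c,.067-.038],yaw)
E
```

```text
[ 0.65293899 -0.01071085  0.1651184 ] [ 3.13534141e+00 -1.12454908e-03 -1.95587818e-01]
5376 [0.6622 0.0256 0.0825] (0.6558072566986084, -0.009388774633407593) (0.30927374958992004, 0.017983101308345795) 78.85819244384766
slot_l [([0.634, -0.139, 0.066], 0.86), ([0.68, 0.124, 0.068], 0.82)]
cell1_mid [([0.635, -0.086, 0.043], 0.78)]
rack [([0.657, -0.007, -0.002], 0.61), ([0.676, 0.071, 0.047], 0.4)]
[0.005, -0.007, 0.053, 0.003, -0.002, 0.0] rows 0.6
[0.004, -0.008, 0.275, 0.003, -0.002, 0.0] rows 3.3
```

View pics/w4.png

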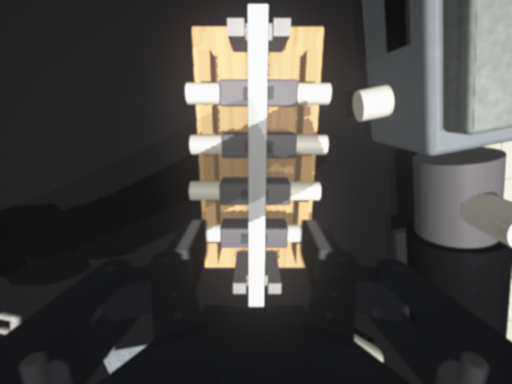

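Emit:
arm_command(
  moves=[0.006,-0.004,0.06,0.003,0,0,0.006,-0.004,0.13,0.003,0,0,0.006,-0.004,0.19,0.003,0,0,0.006,-0.004,0.24,0.003,0,0,0.006,-0.004,0.272,0.003,0,0,0.006,-0.004,0.272,0.003,0,0,0.006,-0.004,0.272,0.003,0,0],
)

```text
time: 11.33
ee_pos: [0.6568, -0.0108, 0.0304]
eef_rot: [3.141, -0.002, -0.197]
wrist_force: [0.6, 0.5, 0.8]
width: 0.553
```

Emit:
arm_command(
  moves=[0,0,0,0,0,0,0,0,0,0,0,0,0,0,0,0,0,0,0,0,0,0,0,0,0,0,0,0,0,0,0,0,0,0,0,0],
  fingers=-1,
  newtons=60,
)

```text
time: 11.83
ee_pos: [0.658, -0.011, 0.0324]
eef_rot: [3.141, -0.005, -0.198]
wrist_force: [-1.9, -0.4, 7.5]
width: 0.187
```

```bash
python3 - <<'E'
from h import *
s=read_state();p=pose()[0];print(p,s["eef_rot"],s["width"])
yaw=-.1944
row([.6558,-.0094,p[2]+.09],yaw);row([.479,.029,p[2]+.08],yaw);row([.479,.029,p[2]-.063],yaw)
E
```

```text
[ 0.65798555 -0.01101976  0.0324469 ] [ 3.14066667 -0.00473005 -0.1975337 ] 0.18694563575276432
[-0.004, -0.002, -0.18, 0.001, -0.003, -0.002] rows 2.2
[-0.366, -0.008, -0.162, 0.001, -0.003, -0.002] rows 4.8
[-0.367, -0.008, 0.124, 0.001, -0.003, -0.002] rows 4.7
```

Emit:
arm_command(
  moves=[0,0,-0.03,0,0,0,0,0,-0.07,0,0,0,0,0,-0.12,0,0,0,0,0,-0.16,0,0,0,0,0,-0.18,0,0,0,0,0,-0.18,0,0,0],
)

```text
time: 12.33
ee_pos: [0.6595, -0.0108, 0.1254]
eef_rot: [-3.142, -0.01, -0.198]
wrist_force: [0.7, 0.1, -2.0]
width: 0.188
```

```bash
python3 - <<'E'
from h import *
s=read_state();p=pose()[0];print(p,s["eef_rot"],s["width"],s["wrist_force"])
d=capture("wrist");q=cloud(d)
cv2.imwrite("pics/w5.png",d["img"][:,:,::-1])
for r in trace("bar_mid","wrist")[:2]:
    k=q[r["mask"]];print(np.percentile(k[:,2],[5,25,50,75,95]).round(3));k=k[(k[:,2]>.06)]
    (cx,cy),sz,a=cv2.minAreaRect(k[:,:2].astype(np.float32)); print(len(k),np.median(k,0).round(4),(cx,cy),sz,a)
E
```

```text
[ 0.65952405 -0.01081211  0.12540601] [-3.14155053 -0.00969035 -0.19781209] 0.18798128658373298 [ 0.70634215  0.14035814 -1.98629623]
[nan nan nan nan nan]
10961 [0.6685 0.0413 0.1755] (0.6582692861557007, -0.017293520271778107) (0.23843222856521606, 0.03405367583036423) 78.67214965820312
```

View pics/w5.png

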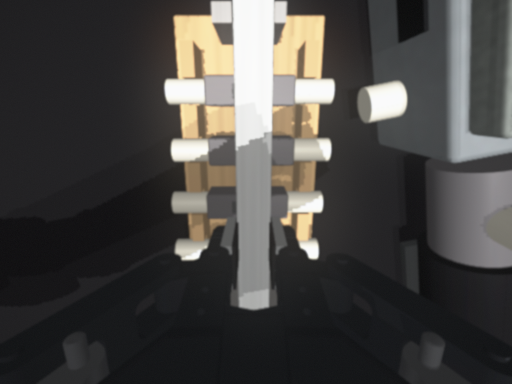

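Emit:
arm_command(
  moves=[-0.08,-0.008,0,0,0.006,0,-0.16,-0.008,0,0,0.006,0,-0.24,-0.008,0,0,0.006,0,-0.31,-0.008,0.02,0,0.006,0,-0.366,-0.008,0.08,0,0.006,0,-0.366,-0.008,0.15,0,0.006,0,-0.366,-0.008,0.22,0,0.006,0,-0.366,-0.008,0.27,0,0.006,0,-0.366,-0.008,0.29,0,0.006,0,-0.366,-0.008,0.295,0,0.006,0],
)

```text
time: 13.27
ee_pos: [0.4765, 0.0283, -0.0288]
eef_rot: [3.139, -0.008, -0.197]
wrist_force: [-1.1, -0.2, -1.9]
width: 0.189
```

```bash
python3 - <<'E'
from h import *
s=read_state();p=pose()[0];print(p,s["eef_rot"],s["width"],s["wrist_force"])
d=capture("scene");q=cloud(d)
for r in trace("bar_mid","scene")[:2]:
    k=q[r["mask"]];print(np.nanpercentile(k[:,2],[5,25,50,75,95]).round(3),np.nanmedian(k,0),len(k))
row([.479,.029,-.031],-.1944)
E
```

```text
[ 0.47647177  0.02832193 -0.02881428] [ 3.13876635 -0.00846421 -0.19710115] 0.18865398823039656 [-1.13232616 -0.20817466 -1.8603668 ]
[0.005 0.012 0.019 0.022 0.024] [0.47915657 0.00366214 0.01871571] 679
[-0.0, -0.001, 0.009, 0.001, -0.008, -0.002] rows 0.1
```

Emit:
arm_command(
  moves=[0,0,0.006,0,0,0,0,0,0.006,0,0,0,0,0,0.006,0,0,0],
)

```text
time: 13.62
ee_pos: [0.4798, 0.0285, -0.0286]
eef_rot: [3.141, -0.015, -0.198]
wrist_force: [-1.1, 0.1, -2.3]
width: 0.186
```

Emit:
arm_command(
  moves=[0,0,0,0,0,0,0,0,0,0,0,0,0,0,0,0,0,0,0,0,0,0,0,0,0,0,-0.04,0,0,0,0,0,-0.1,0,0,0,0,0,-0.18,0,0,0,0,0,-0.26,0,0,0,0,0,-0.34,0,0,0,0,0,-0.4,0,0,0],
  fingers=0.2,
)

```text
time: 14.45
ee_pos: [0.4776, 0.0297, 0.1747]
eef_rot: [3.141, -0.017, -0.197]
wrist_force: [0.9, -0.5, 0.5]
width: 0.599
```

```bash
cat >> h.py <<'E'
def bath(c="side"):
    p=cloud(capture(c)); o=[]
    for r in trace("bath",c)[:3]:
        k=p[r["mask"]];k=k[(k[:,2]>.042)&(k[:,2]<.056)]
        if len(k)<100: continue
        (x,y),s,a=cv2.minAreaRect(k[:,:2].astype(np.float32))
        if abs(max(s)-.255)<.02 and abs(min(s)-.205)<.02:
            print(c,"bath",round(x,4),round(y,4),np.round(s,3),"yaw",round(((a if s[0]>s[1] else a+90)-90)*np.pi/180,3))
E
python3 - <<'E'
from h import *
s=read_state();p=pose()[0];print(p,s["eef_rot"],s["width"],s["wrist_force"])
bath("scene");bath("side")
d=capture("scene");q=cloud(d)
for r in trace("bar_mid","scene")[:2]:
    k=q[r["mask"]];k=k[(k[:,2]>.012)&(k[:,2]<.025)]
    (cx,cy),sz,a=cv2.minAreaRect(k[:,:2].astype(np.float32)); print("bar",len(k),np.median(k,0).round(4),(cx,cy),sz,a)
A=np.array([cloud(capture("side")),q]).reshape(-1,3);A=A[~np.isnan(A[:,0])]
yaw=-.1944;c0=np.array([.6558,-.0094]);Ry=np.array([[np.cos(yaw),-np.sin(yaw)],[np.sin(yaw),np.cos(yaw)]])
l=(A[:,:2]-c0)@Ry
m=(abs(l[:,0])<.1)&(abs(l[:,1])<.18)&(A[:,2]>.071)&(A[:,2]<.09)
for s in (1,-1):
    k=l[m&(l[:,1]*s>.1)];print(len(k),k.min(0),k.max(0),np.median(k,0))
m=(abs(l[:,0])<.035)&(abs(l[:,1])<.115)&(A[:,2]>.055)&(A[:,2]<.066)
print(np.histogram(l[m][:,1],np.arange(-.116,.117,.006)))
E
```

```text
[0.47762986 0.02965276 0.17465752] [ 3.14136998 -0.0172217  -0.19736233] 0.5990993892304961 [ 0.92656804 -0.49728711  0.46537977]
scene bath 0.4755 0.3781 [0.253 0.207] yaw -0.086
side bath 0.4726 0.3801 [0.255 0.2  ] yaw -0.075
bar 448 [0.4842 0.0222 0.0169] (0.48316386342048645, 0.028920426964759827) (0.30869293212890625, 0.02830454520881176) 78.76556396484375
120 [-0.02774238  0.12960372] [0.03407702 0.15044542] [0.01433339 0.13962819]
113 [-0.02776087 -0.145412  ] [ 0.03247932 -0.11940949] [ 0.01370389 -0.13044068]
(array([ 0,  0,  0,  1, 52, 45, 56, 53, 53,  8,  0,  0,  0, 53, 53, 59, 55,
       50,  3,  0,  0,  0, 55, 46, 56, 60, 44,  6,  0,  0,  0, 52, 58, 56,
       58, 48,  6,  0]), array([-0.116, -0.11 , -0.104, -0.098, -0.092, -0.086, -0.08 , -0.074,
       -0.068, -0.062, -0.056, -0.05 , -0.044, -0.038, -0.032, -0.026,
       -0.02 , -0.014, -0.008, -0.002,  0.004,  0.01 ,  0.016,  0.022,
        0.028,  0.034,  0.04 ,  0.046,  0.052,  0.058,  0.064,  0.07 ,
        0.076,  0.082,  0.088,  0.094,  0.1  ,  0.106,  0.112]))
```

```bash
cat >> h.py <<'E'
C=np.array([.6575,-.007]);YR=-.1944
def cell(k):
    y=(-.081,-.027,.027,.081)[k-1]; return C+y*np.array([-np.sin(YR),np.cos(YR)])
def goc(k):
    c=cell(k)
    for z in (.12,-.004): row([*c,z],YR+np.pi/2)
def gob(B,yaw,y,zs=(.11,-.026)):
    b=np.array(B)+y*np.array([-np.sin(yaw),np.cos(yaw)])
    for z in zs: row([*b,z],yaw+np.pi/2)
E
python3 - <<'E'
from h import *
print(read_state()["q"]);goc(4)
E
```

```text
[ 0.26529629  0.30721311 -0.5012431   1.99229849  0.19829691  0.87725923
 -0.5398611 ]
[0.369, -0.163, 0.104, -0.005, -0.007, 0.998] rows 12.5
[0.366, -0.163, 0.352, -0.005, -0.007, 0.998] rows 12.5
```

Emit:
arm_command(
  moves=[0.369,-0.163,0,-0.005,-0.007,0.998,0.369,-0.163,0,-0.005,-0.007,0.998,0.369,-0.163,0,-0.005,-0.007,0.998,0.369,-0.163,0,-0.005,-0.007,0.998,0.369,-0.163,0,-0.005,-0.007,0.998,0.369,-0.163,0,-0.005,-0.007,0.998,0.369,-0.163,0,-0.005,-0.007,0.998,0.369,-0.163,0.05,-0.005,-0.007,0.998,0.369,-0.163,0.1,-0.005,-0.007,0.998,0.369,-0.163,0.1,-0.005,-0.007,0.998],
  fingers=-0.1,
)

```text
time: 15.63
ee_pos: [0.6686, 0.0719, 0.1147]
eef_rot: [3.132, -0.003, -1.453]
wrist_force: [-0.7, -0.1, 0.4]
width: 0.451
```

```bash
python3 - <<'E'
from h import *
s=read_state();print(pose()[0],s["eef_rot"],s["q"],s["width"]);
d=capture("wrist");q=cloud(d);cv2.imwrite("pics/w6.png",d["img"][:,:,::-1])
c=cell(4);l=(q.reshape(-1,3)[:,:2]-C)@np.array([[np.cos(YR),-np.sin(YR)],[np.sin(YR),np.cos(YR)]])
z=q.reshape(-1,3)[:,2]
for y in (-.027,.027,.081):
    k=l[(abs(l[:,1]-y)<.022)&(abs(l[:,0])<.05)&(z>.055)&(z<.068)];print(y,len(k),np.percentile(k,[2,50,98],axis=0).round(4) if len(k) else 0)
goc(4)
E
```

```text
[0.66858211 0.07193994 0.11470431] [ 3.13191555 -0.00329508 -1.45323941] [-0.06752339  0.66882656 -0.16407192  1.5154402   0.12550022  0.97751941
 -1.72138597] 0.45052681069851724
-0.027 2374 [[-0.0414 -0.0392]
 [ 0.0013 -0.0258]
 [ 0.043  -0.0144]]
0.027 2086 [[-0.0306  0.0146]
 [ 0.0106  0.0279]
 [ 0.0434  0.0395]]
0.081 2526 [[-0.0395  0.0682]
 [ 0.0038  0.0807]
 [ 0.0438  0.093 ]]
[0.001, -0.007, -0.006, 0.004, -0.003, 0.194] rows 2.4
[-0.0, -0.009, 0.242, 0.004, -0.003, 0.194] rows 2.9
```

View pics/w6.png

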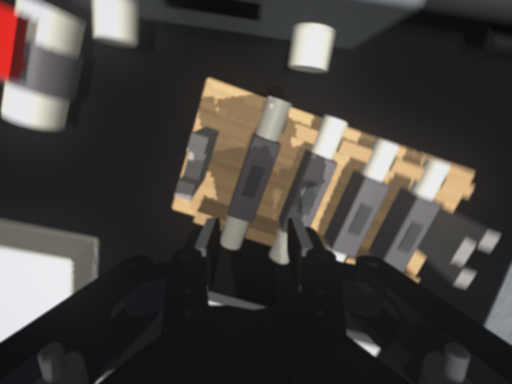

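Emit:
arm_command(
  moves=[0,-0.007,-0.04,0,0,-0.9,0,-0.007,-0.04,0,0,-0.9,0,-0.007,-0.04,0,0,-0.9,0,-0.007,-0.04,0,0,-0.9,0,-0.007,-0.04,0,0,-0.9,0,-0.007,-0.04,0,0,-0.9,0,-0.007,-0.04,0,0,-0.9,0,-0.007,-0.04,0,0,-0.9,0,-0.007,-0.04,0,0,-0.9,0,-0.007,-0.04,0,0,-0.9],
)

```text
time: 16.52
ee_pos: [0.6731, 0.0728, 0.136]
eef_rot: [3.137, 0.007, -0.188]
wrist_force: [0.5, 0.2, -0.2]
width: 0.446
```

Emit:
arm_command(
  moves=[0,0,0,0,0,-0.9,0,0,0,0,0,-0.9,0,0,0,0,0,-0.9,0,0,0,0,0,-0.9,0,0,0,0,0,-0.9,0,0,0,0,0,-0.9,0,0,0,0,0,-0.9,0,0,0,0,0,-0.9,0,0,0,0,0,-0.9,0,0,0,0,0,-0.9],
)

```text
time: 17.35
ee_pos: [0.6729, 0.0727, 0.1352]
eef_rot: [-3.136, 0.007, 1.061]
wrist_force: [0.2, 0.5, -0.3]
width: 0.449
```

```bash
python3 - <<'E'
from h import *
s=read_state();print(pose()[0],s["eef_rot"],s["q"],s["width"]);
goc(4)
E
```

```text
[0.67286365 0.07267477 0.13524615] [-3.13622618  0.00688665  1.06143944] [ 0.27882656  0.76326364 -0.7328247   1.46534134  0.5378593   1.1294881
  0.50961816] 0.4490889547012314
[0.0, 0.001, 0.03, -0.004, 0.004, -0.201] rows 2.5
[0.002, 0.002, 0.278, -0.004, 0.004, -0.201] rows 3.3
```

Emit:
arm_command(
  moves=[0.001,0.001,0.02,-0.004,0.004,-0.201,0.001,0.001,0.03,-0.004,0.004,-0.201,0.001,0.001,0.03,-0.004,0.004,-0.201,0.001,0.001,0.03,-0.004,0.004,-0.201,0.001,0.001,0.1,-0.004,0.004,-0.201,0.001,0.001,0.17,-0.004,0.004,-0.201,0.001,0.002,0.22,-0.004,0.004,-0.201,0.002,0.002,0.26,-0.004,0.004,-0.201,0.002,0.002,0.278,-0.004,0.004,-0.201,0.002,0.002,0.278,-0.004,0.004,-0.201],
)

```text
time: 18.18
ee_pos: [0.672, 0.0723, -0.0058]
eef_rot: [-3.139, 0.001, 1.377]
wrist_force: [-0.0, -0.2, 0.2]
width: 0.453
```

```bash
python3 - <<'E'
from h import *
s=read_state();print(pose()[0],s["eef_rot"],s["q"],s["width"],s["wrist_force"]);
goc(4);bath("side");bath("scene")
E
```

```text
[ 0.67203574  0.07231408 -0.00578804] [-3.13895587e+00  6.94131925e-04  1.37662421e+00] [ 0.26988618  0.94478391 -0.70596116  1.53224683  0.71003353  0.93746383
  0.71097204] 0.45267355890831096 [-0.01645301 -0.23417764  0.18366929]
[0.001, 0.001, -0.252, -0.002, 0.0, 0.0] rows 3.0
[0.001, 0.002, -0.004, -0.002, 0.0, 0.0] rows 0.1
side bath 0.4724 0.3793 [0.257 0.2  ] yaw -0.076
scene bath 0.4757 0.3806 [0.255 0.206] yaw -0.077
```

Close and lift in one call.

Emit:
arm_command(
  moves=[0,0,0,0,0,0,0,0,0,0,0,0,0,0,0,0,0,0,0,0,0,0,0,0,0,0,0,0,0,0,0,0,-0.04,0,0,0,0,0,-0.1,0,0,0,0,0,-0.17,0,0,0,0,0,-0.24,0,0,0,0,0,-0.25,0,0,0],
  fingers=-1,
  newtons=60,
)

```text
time: 19.22
ee_pos: [0.6774, 0.0744, 0.1296]
eef_rot: [3.131, -0.005, 1.377]
wrist_force: [1.2, 1.1, -0.5]
width: 0.291
```

```bash
python3 - <<'E'
from h import *
s=read_state();print(pose()[0],s["eef_rot"],s["width"],s["wrist_force"]);
gob([.474,.38],-.077,.075)
E
```

```text
[0.67739706 0.07437416 0.12957495] [ 3.13124514 -0.00503015  1.37669938] 0.29082766964940837 [ 1.18105862  1.13090589 -0.46216138]
[0.67, -0.535, 0.037, 0.007, -0.003, -0.075] rows 10.3
[0.669, -0.538, 0.309, 0.007, -0.003, -0.075] rows 10.9
```

Emit:
arm_command(
  moves=[0.67,-0.535,0,0.007,-0.003,-0.075,0.67,-0.535,0,0.007,-0.003,-0.075,0.67,-0.535,0,0.007,-0.003,-0.075,0.67,-0.535,0,0.007,-0.003,-0.075,0.67,-0.535,0,0.007,-0.003,-0.075,0.67,-0.535,0,0.007,-0.003,-0.075,0.67,-0.535,0,0.007,-0.003,-0.075,0.67,-0.535,0,0.007,-0.003,-0.075,0.67,-0.535,0,0.007,-0.003,-0.075,0.67,-0.535,0,0.007,-0.003,-0.075],
)

```text
time: 20.05
ee_pos: [0.4837, 0.4452, 0.1279]
eef_rot: [-3.141, 0.001, 1.494]
wrist_force: [1.0, 0.2, -2.2]
width: 0.292
```

```bash
python3 - <<'E'
from h import *
d=capture("wrist");q=cloud(d);cv2.imwrite("pics/w7.png",d["img"][:,:,::-1])
s=read_state();print(pose()[0],s["eef_rot"],s["q"],s["width"],s["wrist_force"]);
bath("side");bath("scene");bath("wrist")
for r in trace("cell1_mid","wrist")[:4]:
    k=q[r["mask"]]; print(r["score"],len(k),np.nanmedian(k,0))
gob([.474,.38],-.077,.075)
E
```

```text
[0.4751854  0.4560722  0.12933108] [-3.13623305 -0.00786478  1.50603955] [-0.29455804  0.77480776 -0.84377637  1.53125927  0.61202369  1.11283809
  0.23630446] 0.2910820836271088 [-5.41204252  7.43638983  0.94326556]
side bath 0.4726 0.3813 [0.253 0.2  ] yaw -0.071
scene bath 0.4758 0.3803 [0.26  0.208] yaw -0.085
wrist bath 0.4708 0.3791 [0.251 0.199] yaw -0.075
[0.024, -0.015, 0.036, -0.0, 0.001, -0.001] rows 0.5
[0.025, -0.015, 0.308, -0.0, 0.001, -0.001] rows 3.7
```

View pics/w7.png

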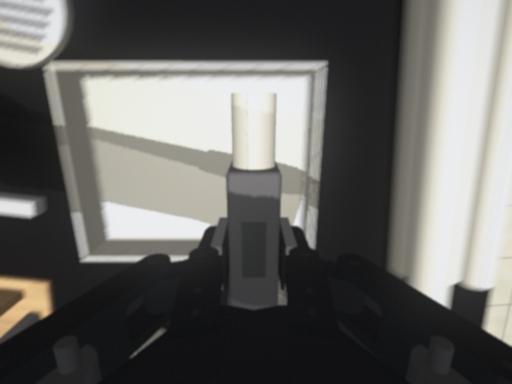

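Emit:
arm_command(
  moves=[0.024,-0.015,0,0,0.001,0,0.024,-0.015,0.04,0,0.001,0,0.024,-0.015,0.1,0,0.001,0,0.024,-0.015,0.16,0,0.001,0,0.025,-0.015,0.22,0,0.001,0,0.025,-0.015,0.27,0,0.001,0,0.025,-0.015,0.3,0,0.001,0,0.025,-0.015,0.312,0,0.001,0,0.025,-0.015,0.312,0,0.001,0,0.025,-0.015,0.312,0,0.001,0],
)

```text
time: 21.28
ee_pos: [0.479, 0.4539, -0.0259]
eef_rot: [-3.141, 0.004, 1.491]
wrist_force: [-6.4, -9.3, 18.2]
width: 0.29
```

Emit:
arm_command(
  moves=[0,0,0,0,0,0,0,0,0,0,0,0,0,0,0,0,0,0,0,0,0,0,0,0,0,0,-0.03,0,0,0,0,0,-0.09,0,0,0,0,0,-0.16,0,0,0,0,0,-0.23,0,0,0,0,0,-0.3,0,0,0,0,0,-0.3,0,0,0],
  fingers=-0.15,
)

```text
time: 22.12
ee_pos: [0.4814, 0.4589, 0.133]
eef_rot: [3.135, -0.006, 1.491]
wrist_force: [0.9, 0.6, 0.6]
width: 0.423
```

```bash
cat >> h.py <<'E'
def inbath(B=(.473,.38),yaw=-.077):
    for c in ("side","scene"):
        q=cloud(capture(c)).reshape(-1,3);q=q[~np.isnan(q[:,0])]
        l=(q[:,:2]-np.array(B))@np.array([[np.cos(yaw),-np.sin(yaw)],[np.sin(yaw),np.cos(yaw)]])
        m=(abs(l[:,0])<.035)&(abs(l[:,1])<.115)&(q[:,2]>.03)&(q[:,2]<.06)
        h=np.histogram(l[m][:,1],np.arange(-.12,.121,.01))[0]
        print(c,"top z",np.median(q[m][:,2]).round(4),"y-hist",h.tolist())
E
python3 - <<'E'
from h import *
s=read_state();print(pose()[0],s["eef_rot"],s["q"][6],s["width"],s["wrist_force"]);
bath("side");bath("scene");inbath();goc(3)
E
```

```text
[0.48143232 0.45890723 0.13298166] [ 3.13549437 -0.00623063  1.4905649 ] 0.22220412486054947 0.42349788569947655 [0.92675964 0.60365755 0.55405115]
side bath 0.4724 0.3795 [0.257 0.2  ] yaw -0.073
scene bath 0.4755 0.3792 [0.257 0.205] yaw -0.084
side top z 0.037 y-hist [0, 0, 0, 0, 0, 0, 0, 0, 0, 0, 0, 0, 0, 0, 0, 0, 0, 0, 55, 82, 94, 2, 0, 0]
scene top z 0.0364 y-hist [0, 0, 0, 0, 0, 0, 0, 0, 0, 0, 0, 0, 0, 0, 0, 0, 0, 6, 39, 24, 23, 0, 0, 0]
[-0.836, 0.436, 0.01, -0.001, 0.004, 0.073] rows 11.3
[-0.834, 0.437, 0.258, -0.001, 0.004, 0.073] rows 11.7
```

Emit:
arm_command(
  moves=[-0.836,0.436,0.01,0,0.004,0.073,-0.836,0.436,0.01,0,0.004,0.073,-0.836,0.436,0.01,0,0.004,0.073,-0.836,0.436,0.01,0,0.004,0.073,-0.836,0.436,0.01,0,0.004,0.073,-0.836,0.436,0.01,0,0.004,0.073,-0.836,0.436,0.01,0,0.004,0.073,-0.836,0.436,0.01,0,0.004,0.073,-0.836,0.436,0.01,0,0.004,0.073,-0.836,0.436,0.01,0,0.004,0.073],
  fingers=-0.1,
)

```text
time: 23.25
ee_pos: [0.6408, 0.0682, 0.1192]
eef_rot: [-3.138, 0.0, 1.376]
wrist_force: [1.1, 0.4, -0.7]
width: 0.449
```

```bash
cat >> h.py <<'E'
def st():
    s=read_state();print(np.round(s["ee_pos"],4),np.round(s["eef_rot"],3),np.round(s["q"],2),round(float(s["width"]),3),np.round(s["wrist_force"],1))
E
python3 - <<'E'
from h import *
capture("side");st();goc(3)
E
```

```text
[0.645  0.0558 0.1182] [-3.141  0.007  1.364] [ 0.36  0.76 -0.79  1.57  0.6   1.08  0.77] 0.448 [ 2.6 -7.9 -0.4]
[-0.064, 0.05, -0.003, -0.0, 0.005, -0.008] rows 1.0
[-0.062, 0.05, 0.245, -0.0, 0.005, -0.008] rows 3.1
```

Emit:
arm_command(
  moves=[-0.064,0.05,0,0,0.005,-0.008,-0.064,0.05,0,0,0.005,-0.008,-0.064,0.05,0,0,0.005,-0.008,-0.064,0.05,0.04,0,0.005,-0.008,-0.063,0.05,0.1,0,0.005,-0.008,-0.063,0.05,0.16,0,0.005,-0.008,-0.062,0.05,0.21,0,0.005,-0.008,-0.062,0.05,0.24,0,0.005,-0.008,-0.062,0.05,0.247,0,0.005,-0.008,-0.062,0.05,0.247,0,0.005,-0.008],
)

```text
time: 24.13
ee_pos: [0.6619, 0.0203, -0.006]
eef_rot: [-3.139, -0.001, 1.378]
wrist_force: [-0.4, -0.5, 1.0]
width: 0.451
```

```bash
python3 - <<'E'
from h import *
st();goc(3)
E
```

```text
[ 0.6619  0.0203 -0.006 ] [-3.139e+00 -1.000e-03  1.378e+00] [ 0.36  0.93 -0.7   1.57  0.71  0.91  0.78] 0.451 [-0.4 -0.5  1. ]
[-0.001, 0.001, -0.252, -0.002, -0.0, 0.001] rows 3.0
[-0.001, 0.002, -0.004, -0.002, -0.0, 0.001] rows 0.1
```

Emit:
arm_command(
  moves=[0,0,0,0,0,0,0,0,0,0,0,0,0,0,0,0,0,0,0,0,0,0,0,0,0,0,0,0,0,0,0,0,-0.04,0,0,0,0,0,-0.1,0,0,0,0,0,-0.17,0,0,0,0,0,-0.24,0,0,0,0,0,-0.25,0,0,0],
  fingers=-1,
  newtons=60,
)

```text
time: 24.97
ee_pos: [0.6658, 0.0212, 0.1257]
eef_rot: [3.135, -0.004, 1.377]
wrist_force: [1.6, 0.9, -1.3]
width: 0.293
```

```bash
python3 - <<'E'
from h import *
bath("side");st();gob([.473,.38],-.077,.025,(.12,))
E
```

```text
side bath 0.4726 0.3797 [0.256 0.2  ] yaw -0.076
[0.6635 0.0201 0.1211] [ 3.140e+00 -1.000e-03  1.377e+00] [ 0.41  0.78 -0.8   1.52  0.6   1.1   0.85] 0.292 [-0.6 -0.4 -2.4]
[0.683, -0.518, 0.002, 0.001, -0.001, -0.074] rows 10.3
```

Emit:
arm_command(
  moves=[0.683,-0.518,0,0,0,-0.074,0.683,-0.518,0,0,0,-0.074,0.683,-0.518,0,0,0,-0.074,0.683,-0.518,0,0,0,-0.074,0.683,-0.518,0,0,0,-0.074,0.683,-0.518,0,0,0,-0.074,0.683,-0.518,0,0,0,-0.074,0.683,-0.518,0,0,0,-0.074,0.683,-0.518,0,0,0,-0.074,0.683,-0.518,0,0,0,-0.074],
)

```text
time: 25.9
ee_pos: [0.4782, 0.395, 0.1189]
eef_rot: [-3.141, 0.002, 1.493]
wrist_force: [0.5, 1.7, -1.2]
width: 0.292
```

```bash
python3 - <<'E'
from h import *
bath("side");bath("scene");bath("wrist");st();gob([.473,.38],-.077,.024,(.12,-.023))
E
```

```text
side bath 0.4726 0.3811 [0.254 0.2  ] yaw -0.076
scene bath 0.4767 0.3783 [0.257 0.206] yaw -0.081
wrist bath 0.4705 0.379 [0.25  0.199] yaw -0.075
[0.4804 0.3928 0.1194] [3.141e+00 2.000e-03 1.492e+00] [-0.19  0.73 -0.84  1.64  0.61  1.05  0.27] 0.292 [-0.1  0.4 -2. ]
[0.021, -0.013, -0.001, 0.0, 0.001, -0.001] rows 0.3
[0.022, -0.013, 0.285, 0.0, 0.001, -0.001] rows 3.4
```

Emit:
arm_command(
  moves=[0.021,-0.013,0,0,0,0,0.021,-0.013,0.03,0,0,0,0.021,-0.013,0.09,0,0,0,0.021,-0.013,0.15,0,0,0,0.022,-0.013,0.21,0,0,0,0.022,-0.013,0.25,0,0,0,0.022,-0.013,0.275,0,0,0,0.022,-0.013,0.285,0,0,0,0.022,-0.013,0.285,0,0,0,0.022,-0.013,0.285,0,0,0],
)

```text
time: 27.03
ee_pos: [0.4753, 0.4046, -0.0224]
eef_rot: [3.141, 0.001, 1.492]
wrist_force: [0.3, 0.1, 0.1]
width: 0.291
```

Emit:
arm_command(
  moves=[0,0,0,0,0,0,0,0,0,0,0,0,0,0,0,0,0,0,0,0,0,0,0,0,0,0,-0.03,0,0,0,0,0,-0.09,0,0,0,0,0,-0.16,0,0,0,0,0,-0.23,0,0,0,0,0,-0.29,0,0,0,0,0,-0.29,0,0,0],
  fingers=-0.15,
)

```text
time: 27.87
ee_pos: [0.4774, 0.4085, 0.1306]
eef_rot: [3.134, -0.008, 1.492]
wrist_force: [0.2, 1.5, -0.4]
width: 0.426
```

```bash
python3 - <<'E'
from h import *
bath("side");inbath();st();goc(2)
E
```

```text
side bath 0.4726 0.381 [0.254 0.2  ] yaw -0.075
side top z 0.0372 y-hist [0, 0, 0, 0, 0, 0, 0, 0, 0, 0, 0, 0, 0, 46, 71, 98, 11, 0, 59, 74, 108, 1, 0, 0]
scene top z 0.0364 y-hist [0, 0, 0, 0, 0, 0, 0, 0, 0, 0, 0, 0, 0, 49, 25, 23, 0, 4, 47, 25, 21, 1, 0, 1]
[0.4749 0.404  0.1224] [3.141e+00 2.000e-03 1.492e+00] [-0.21  0.73 -0.85  1.63  0.61  1.06  0.25] 0.42 [ 0.6 -0.2  0. ]
[-0.844, 0.423, 0.007, 0.001, 0.001, 0.073] rows 11.3
[-0.844, 0.423, 0.255, 0.001, 0.001, 0.073] rows 11.7
```

Emit:
arm_command(
  moves=[-0.844,0.423,0.005,0,0,0.073,-0.844,0.423,0.005,0,0,0.073,-0.844,0.423,0.005,0,0,0.073,-0.844,0.423,0.005,0,0,0.073,-0.844,0.423,0.005,0,0,0.073,-0.844,0.423,0.005,0,0,0.073,-0.844,0.423,0.005,0,0,0.073,-0.844,0.423,0.005,0,0,0.073,-0.844,0.423,0.005,0,0,0.073,-0.844,0.423,0.005,0,0,0.073],
  fingers=-0.1,
)

```text
time: 28.9
ee_pos: [0.6308, 0.0161, 0.1197]
eef_rot: [-3.14, 0.002, 1.377]
wrist_force: [1.2, -0.0, 0.2]
width: 0.451
```

```bash
python3 - <<'E'
from h import *
capture("side");st();goc(2)
E
```

```text
[0.6344 0.0038 0.1187] [3.14  0.009 1.365] [ 0.45  0.73 -0.8   1.61  0.59  1.06  0.84] 0.449 [ 3.2 -9.6 -0.4]
[-0.066, 0.05, -0.002, 0.001, 0.006, -0.007] rows 1.0
[-0.064, 0.05, 0.246, 0.001, 0.006, -0.007] rows 3.1
```

Emit:
arm_command(
  moves=[-0.066,0.05,0,0,0.006,-0.007,-0.066,0.05,0,0,0.006,-0.007,-0.066,0.05,0,0,0.006,-0.007,-0.066,0.05,0.04,0,0.006,-0.007,-0.065,0.05,0.1,0,0.006,-0.007,-0.065,0.05,0.16,0,0.006,-0.007,-0.064,0.05,0.21,0,0.006,-0.007,-0.064,0.05,0.24,0,0.006,-0.007,-0.064,0.05,0.246,0,0.006,-0.007,-0.064,0.05,0.246,0,0.006,-0.007],
)

```text
time: 29.78
ee_pos: [0.6513, -0.0328, -0.0048]
eef_rot: [-3.141, -0.0, 1.377]
wrist_force: [1.3, 1.3, -0.2]
width: 0.453
```

Emit:
arm_command(
  moves=[0,0,0,0,0,0,0,0,0,0,0,0,0,0,0,0,0,0,0,0,0,0,0,0,0,0,0,0,0,0,0,0,-0.04,0,0,0,0,0,-0.1,0,0,0,0,0,-0.17,0,0,0,0,0,-0.24,0,0,0,0,0,-0.25,0,0,0],
  fingers=-1,
  newtons=60,
)

```text
time: 30.62
ee_pos: [0.6551, -0.0323, 0.1268]
eef_rot: [3.133, -0.002, 1.377]
wrist_force: [1.5, 1.4, -0.9]
width: 0.288
```

```bash
python3 - <<'E'
from h import *
bath("side");st();gob([.473,.38],-.077,-.026,(.12,))
E
```

```text
side bath 0.4725 0.3806 [0.257 0.2  ] yaw -0.077
[ 0.6528 -0.0331  0.1223] [ 3.138 -0.     1.377] [ 0.5   0.76 -0.8   1.55  0.59  1.08  0.93] 0.291 [-0.   0.  -3.1]
[0.69, -0.506, 0.003, 0.002, -0.0, -0.075] rows 10.3
```

Emit:
arm_command(
  moves=[0.69,-0.506,0,0,0,-0.075,0.69,-0.506,0,0,0,-0.075,0.69,-0.506,0,0,0,-0.075,0.69,-0.506,0,0,0,-0.075,0.69,-0.506,0,0,0,-0.075,0.69,-0.506,0,0,0,-0.075,0.69,-0.506,0,0,0,-0.075,0.69,-0.506,0,0,0,-0.075,0.69,-0.506,0,0,0,-0.075,0.69,-0.506,0,0,0,-0.075],
)

```text
time: 31.55
ee_pos: [0.4736, 0.345, 0.1197]
eef_rot: [3.14, 0.002, 1.494]
wrist_force: [-0.1, 0.7, -2.2]
width: 0.294
```

```bash
python3 - <<'E'
from h import *
bath("side");bath("scene");bath("wrist");st();gob([.473,.38],-.077,-.026,(.12,-.023))
E
```

```text
side bath 0.4724 0.3807 [0.254 0.2  ] yaw -0.08
scene bath 0.4764 0.3787 [0.258 0.207] yaw -0.096
wrist bath 0.4696 0.3791 [0.25  0.197] yaw -0.08
[0.4756 0.3427 0.1201] [3.140e+00 3.000e-03 1.493e+00] [-0.1   0.68 -0.86  1.74  0.6   1.01  0.31] 0.295 [ 0.8 -0.2 -1.1]
[0.022, -0.011, 0.0, 0.001, 0.002, -0.0] rows 0.3
[0.023, -0.011, 0.286, 0.001, 0.002, -0.0] rows 3.4
```

Emit:
arm_command(
  moves=[0.022,-0.011,0,0,0.002,0,0.022,-0.011,0.03,0,0.002,0,0.022,-0.011,0.09,0,0.002,0,0.022,-0.011,0.15,0,0.002,0,0.023,-0.011,0.21,0,0.002,0,0.023,-0.011,0.25,0,0.002,0,0.023,-0.011,0.275,0,0.002,0,0.023,-0.011,0.286,0,0.002,0,0.023,-0.011,0.286,0,0.002,0,0.023,-0.011,0.286,0,0.002,0],
)

```text
time: 32.68
ee_pos: [0.4717, 0.3548, -0.0224]
eef_rot: [3.139, -0.002, 1.493]
wrist_force: [0.1, 1.0, -1.7]
width: 0.296
```

Emit:
arm_command(
  moves=[0,0,0,0,0,0,0,0,0,0,0,0,0,0,0,0,0,0,0,0,0,0,0,0,0,0,-0.03,0,0,0,0,0,-0.09,0,0,0,0,0,-0.16,0,0,0,0,0,-0.23,0,0,0,0,0,-0.29,0,0,0,0,0,-0.29,0,0,0],
  fingers=-0.15,
)

```text
time: 33.52
ee_pos: [0.4738, 0.3581, 0.1301]
eef_rot: [3.132, -0.009, 1.493]
wrist_force: [0.5, 1.3, -0.4]
width: 0.424
```

```bash
python3 - <<'E'
from h import *
bath("side");inbath();st();goc(1)
E
```

```text
side bath 0.4727 0.3801 [0.255 0.201] yaw -0.076
side top z 0.0371 y-hist [0, 0, 0, 0, 0, 0, 0, 0, 42, 62, 89, 3, 0, 46, 69, 105, 2, 0, 52, 86, 105, 2, 0, 0]
scene top z 0.0365 y-hist [0, 0, 0, 0, 0, 0, 0, 3, 42, 34, 24, 2, 3, 39, 31, 26, 0, 2, 43, 36, 15, 0, 0, 1]
[0.471  0.3538 0.1222] [ 3.14  -0.     1.493] [-0.12  0.68 -0.86  1.73  0.6   1.02  0.3 ] 0.423 [-0.4 -0.1 -0.1]
[-0.851, 0.409, 0.005, 0.001, -0.0, 0.074] rows 11.3
[-0.851, 0.409, 0.253, 0.001, -0.0, 0.074] rows 11.7
```

Emit:
arm_command(
  moves=[-0.851,0.409,0.005,0,0,0.074,-0.851,0.409,0.005,0,0,0.074,-0.851,0.409,0.005,0,0,0.074,-0.851,0.409,0.005,0,0,0.074,-0.851,0.409,0.005,0,0,0.074,-0.851,0.409,0.005,0,0,0.074,-0.851,0.409,0.005,0,0,0.074,-0.851,0.409,0.005,0,0,0.074,-0.851,0.409,0.005,0,0,0.074,-0.851,0.409,0.005,0,0,0.074],
  fingers=-0.1,
)

```text
time: 34.55
ee_pos: [0.6207, -0.0364, 0.1189]
eef_rot: [-3.141, -0.0, 1.377]
wrist_force: [1.2, -0.4, -0.0]
width: 0.448
```

```bash
python3 - <<'E'
from h import *
capture("side");st();goc(1)
E
```

```text
[ 0.6237 -0.0485  0.1179] [3.14  0.006 1.365] [ 0.54  0.72 -0.8   1.63  0.59  1.04  0.92] 0.451 [ 3.3 -7.8 -0.9]
[-0.067, 0.051, -0.004, 0.001, 0.004, -0.007] rows 1.0
[-0.065, 0.051, 0.244, 0.001, 0.004, -0.007] rows 3.1
```

Emit:
arm_command(
  moves=[-0.067,0.051,0,0,0.004,-0.007,-0.067,0.051,0,0,0.004,-0.007,-0.067,0.051,0,0,0.004,-0.007,-0.067,0.051,0.04,0,0.004,-0.007,-0.066,0.051,0.1,0,0.004,-0.007,-0.066,0.051,0.16,0,0.004,-0.007,-0.065,0.051,0.21,0,0.004,-0.007,-0.065,0.051,0.24,0,0.004,-0.007,-0.065,0.051,0.244,0,0.004,-0.007,-0.065,0.051,0.244,0,0.004,-0.007],
)

```text
time: 35.43
ee_pos: [0.6413, -0.085, -0.0046]
eef_rot: [-3.141, -0.0, 1.377]
wrist_force: [-0.2, 0.3, 0.1]
width: 0.452
```

Emit:
arm_command(
  moves=[0,0,0,0,0,0,0,0,0,0,0,0,0,0,0,0,0,0,0,0,0,0,0,0,0,0,0,0,0,0,0,0,-0.04,0,0,0,0,0,-0.1,0,0,0,0,0,-0.17,0,0,0,0,0,-0.24,0,0,0,0,0,-0.25,0,0,0],
  fingers=-1,
  newtons=60,
)

```text
time: 36.27
ee_pos: [0.6451, -0.0846, 0.1268]
eef_rot: [3.133, -0.002, 1.377]
wrist_force: [1.4, 0.3, -0.7]
width: 0.295
```

```bash
python3 - <<'E'
from h import *
bath("side");st();gob([.473,.38],-.077,-.077,(.12,))
E
```

```text
side bath 0.4726 0.3821 [0.253 0.2  ] yaw -0.076
[ 0.6426 -0.0852  0.1223] [ 3.138 -0.     1.377] [ 0.58  0.75 -0.8   1.57  0.59  1.07  1.01] 0.297 [-0.1 -0.2 -3.6]
[0.695, -0.494, 0.003, 0.002, 0.0, -0.074] rows 10.2
```

Emit:
arm_command(
  moves=[0.695,-0.494,0,0,0,-0.074,0.695,-0.494,0,0,0,-0.074,0.695,-0.494,0,0,0,-0.074,0.695,-0.494,0,0,0,-0.074,0.695,-0.494,0,0,0,-0.074,0.695,-0.494,0,0,0,-0.074,0.695,-0.494,0,0,0,-0.074,0.695,-0.494,0,0,0,-0.074,0.695,-0.494,0,0,0,-0.074,0.695,-0.494,0,0,0,-0.074],
)

```text
time: 37.2
ee_pos: [0.4688, 0.2955, 0.1196]
eef_rot: [3.14, 0.002, 1.493]
wrist_force: [0.1, 0.5, -1.8]
width: 0.291
```

```bash
python3 - <<'E'
from h import *
bath("side");bath("scene");bath("wrist");st();gob([.473,.38],-.077,-.077,(.12,-.023))
E
```

```text
side bath 0.4726 0.3809 [0.255 0.2  ] yaw -0.076
wrist bath 0.4709 0.3792 [0.251 0.2  ] yaw -0.08
[0.471 0.293 0.12 ] [3.140e+00 3.000e-03 1.492e+00] [ 0.    0.63 -0.87  1.82  0.59  0.97  0.37] 0.296 [ 0.6  0.  -1.8]
[0.02, -0.009, -0.0, 0.001, 0.002, -0.001] rows 0.3
[0.02, -0.01, 0.286, 0.001, 0.002, -0.001] rows 3.4
```

Emit:
arm_command(
  moves=[0.02,-0.009,0,0,0.002,0,0.02,-0.009,0.03,0,0.002,0,0.02,-0.009,0.09,0,0.002,0,0.02,-0.009,0.15,0,0.002,0,0.02,-0.01,0.21,0,0.002,0,0.02,-0.01,0.25,0,0.002,0,0.02,-0.01,0.275,0,0.002,0,0.02,-0.01,0.286,0,0.002,0,0.02,-0.01,0.286,0,0.002,0,0.02,-0.01,0.286,0,0.002,0],
)

```text
time: 38.33
ee_pos: [0.4675, 0.3035, -0.0225]
eef_rot: [3.139, -0.001, 1.491]
wrist_force: [-0.1, -0.0, -1.8]
width: 0.295
```

Emit:
arm_command(
  moves=[0,0,0,0,0,0,0,0,0,0,0,0,0,0,0,0,0,0,0,0,0,0,0,0,0,0,-0.03,0,0,0,0,0,-0.09,0,0,0,0,0,-0.16,0,0,0,0,0,-0.23,0,0,0,0,0,-0.3,0,0,0,0,0,-0.36,0,0,0],
  fingers=-0.15,
)

```text
time: 39.17
ee_pos: [0.4669, 0.3038, 0.1611]
eef_rot: [3.137, -0.003, 1.492]
wrist_force: [0.5, 0.4, -0.5]
width: 0.424
```

```bash
python3 - <<'E'
from h import *
bath("side");inbath();st()
q=cloud(capture("side"))
for r in trace("bar_mid","side")[:2]:
    k=q[r["mask"]];k=k[(k[:,2]>.012)&(k[:,2]<.025)]
    if len(k)<50: continue
    (cx,cy),sz,a=cv2.minAreaRect(k[:,:2].astype(np.float32)); print("bar",len(k),(cx,cy),sz,a)
row([.481,.0285,.14],-.1944)
E
```

```text
side bath 0.4724 0.3801 [0.256 0.2  ] yaw -0.078
side top z 0.0371 y-hist [1, 0, 2, 43, 62, 70, 0, 0, 43, 56, 92, 11, 0, 47, 70, 103, 2, 0, 60, 76, 106, 1, 0, 0]
scene top z 0.0364 y-hist [1, 0, 8, 49, 27, 21, 0, 3, 47, 36, 20, 3, 2, 51, 29, 18, 1, 6, 49, 30, 19, 1, 0, 0]
[0.4674 0.3033 0.159 ] [ 3.137e+00 -2.000e-03  1.491e+00] [ 0.01  0.59 -0.91  1.79  0.54  1.03  0.39] 0.426 [-0.  -0.6 -0.5]
bar 123 (0.4978947937488556, 0.1263473629951477) (0.11679010838270187, 0.018933158367872238) 78.52454376220703
[-0.544, 0.073, 0.034, 0.001, 0.001, -0.927] rows 11.6
```

Emit:
arm_command(
  moves=[-0.544,0.073,0,0,0,0.98,-0.544,0.073,0,0,0,0.98,-0.544,0.073,0,0,0,0.98,-0.544,0.073,0,0,0,0.98,-0.544,0.073,0,0,0,0.98,-0.544,0.073,0,0,0,0.98,-0.544,0.073,0,0,0,0.98,-0.544,0.073,0,0,0,0.98,-0.544,0.073,0,0,0,0.98,-0.544,0.073,0,0,0,0.98],
  fingers=0.1,
)

```text
time: 40.3
ee_pos: [0.4801, 0.0275, 0.1558]
eef_rot: [-3.141, 0.001, 0.234]
wrist_force: [0.4, 0.4, -0.5]
width: 0.549
```

```bash
cat >> h.py <<'E'
def bar(c,lo,hi):
    q=cloud(capture(c))
    for r in trace("bar_mid",c)[:2]:
        k=q[r["mask"]];k=k[(k[:,2]>lo)&(k[:,2]<hi)]
        if len(k)<50: continue
        (cx,cy),sz,a=cv2.minAreaRect(k[:,:2].astype(np.float32)); print("bar",c,len(k),round(cx,4),round(cy,4),np.round(sz,3),round(a if sz[0]>sz[1] else a+90,2),np.median(k[:,2]).round(4))
E
python3 - <<'E'
from h import *
bar("wrist",.012,.025);bar("scene",.012,.025)
st();row([.481,.0285,.1],-.1944)
E
```

```text
bar wrist 3653 0.4791 0.0301 [0.309 0.018] 78.85 0.0175
bar scene 444 0.484 0.03 [0.309 0.028] 78.23 0.0169
[0.4805 0.0285 0.1562] [ 3.141 -0.     0.246] [ 0.39  0.37 -0.65  1.98  0.29  0.88 -0.17] 0.552 [-1.3  0.1 -0.2]
[0.001, 0.0, 0.112, 0.0, -0.0, 0.28] rows 3.5
```

Emit:
arm_command(
  moves=[-0.002,-0.003,0.05,0,0,0.28,-0.002,-0.003,0.1,0,0,0.28,-0.002,-0.003,0.12,0,0,0.28,-0.002,-0.003,0.15,0,0,0.28,-0.002,-0.003,0.2,0,0,0.28,-0.002,-0.003,0.26,0,0,0.28,-0.002,-0.003,0.32,0,0,0.28,-0.002,-0.003,0.36,0,0,0.28,-0.002,-0.003,0.376,0,0,0.28,-0.002,-0.003,0.376,0,0,0.28],
)

```text
time: 41.33
ee_pos: [0.4775, 0.0299, -0.0335]
eef_rot: [3.141, 0.004, -0.191]
wrist_force: [-0.4, 0.4, 0.3]
width: 0.554
```

```bash
python3 - <<'E'
from h import *
st();row([.4795,.03,-.033],-.1946)
E
```

```text
[ 0.4775  0.0299 -0.0335] [ 3.141  0.004 -0.191] [ 0.13  0.67 -0.36  2.08  0.5   0.48 -0.79] 0.554 [-0.4  0.4  0.3]
[0.004, -0.001, -0.001, 0.001, 0.002, 0.002] rows 0.1
```

Emit:
arm_command(
  moves=[0.004,0,0,0.001,-0.002,0.002,0.004,0,0,0.001,-0.002,0.002,0.004,0,0,0.001,-0.002,0.002,0.004,0,0,0.001,-0.002,0.002,0.004,0,0,0.001,-0.002,0.002,0.004,0,-0.06,0,0,0,0.004,0,-0.13,0,0,0,0.004,0,-0.21,0,0,0,0.004,0,-0.28,0,0,0,0.004,0,-0.32,0,0,0],
  fingers=-1,
  newtons=60,
)

```text
time: 42.17
ee_pos: [0.4816, 0.0298, 0.1305]
eef_rot: [-3.141, -0.001, -0.191]
wrist_force: [-0.2, 0.4, -2.4]
width: 0.188
```

```bash
python3 - <<'E'
from h import *
bar("scene",.1,.3);st();row([*C,.125],-.1944)
E
```

```text
bar scene 787 0.4891 0.0286 [0.309 0.035] 78.99 0.1776
[0.4828 0.0297 0.1303] [-3.141 -0.004 -0.191] [ 0.3   0.4  -0.55  2.    0.28  0.81 -0.6 ] 0.188 [ 1.   0.2 -2.7]
[0.357, 0.006, 0.012, -0.0, -0.003, 0.002] rows 4.3
```

Emit:
arm_command(
  moves=[0.08,0.006,0,0,0,0.002,0.16,0.006,0,0,-0.003,0.002,0.24,0.006,0,0,-0.003,0.002,0.31,0.006,0,0,-0.003,0.002,0.357,0.006,0,0,-0.003,0.002,0.357,0.006,0,0,-0.003,0.002,0.357,0.006,0,0,-0.003,0.002],
)

```text
time: 42.85
ee_pos: [0.6568, -0.0076, 0.1287]
eef_rot: [3.142, 0.004, -0.195]
wrist_force: [-0.9, -0.1, -2.1]
width: 0.187
```

```bash
python3 - <<'E'
from h import *
capture("side");st()
for c in ("wrist","scene","side"): 
    bar(c,.14,.2)
    print([(np.round(r["position"],4).tolist(),round(r["score"],2)) for r in landmark_of("slot_l",c)][:3],[(np.round(r["position"],4).tolist(),round(r["score"],2)) for r in landmark_of("bar_mid",c)][:2])
st();row([*C,.125],-.1944)
d=capture("wrist");cv2.imwrite("pics/w8.png",d["img"][:,:,::-1])
E
```

```text
[ 0.6558 -0.0071  0.1291] [ 3.141  0.004 -0.194] [ 0.26  0.67 -0.48  1.55  0.34  1.02 -0.51] 0.188 [-0.1  0.4 -2.3]
bar wrist 10943 0.6621 0.0259 [0.159 0.018] 78.87 0.1787
[] []
bar scene 812 0.6595 -0.0062 [0.31  0.024] 78.35 0.1787
[([0.6817, 0.1253, 0.0638], 0.97), ([0.6282, -0.136, 0.0618], 0.74)] [([0.6505, -0.0081, 0.1717], 0.71)]
bar side 219 0.6607 0.0125 [0.276 0.019] 79.42 0.1809
[([0.6824, 0.1306, 0.0645], 0.77), ([0.631, -0.1411, 0.0668], 0.67), ([0.298, -0.218, -0.0003], 0.67)] [([0.6525, -0.0078, 0.1726], 0.77)]
[ 0.6574 -0.0073  0.1311] [-3.141e+00  1.000e-03 -1.950e-01] [ 0.26  0.66 -0.48  1.54  0.34  1.02 -0.51] 0.189 [-1.  -0.4 -1.7]
[0.0, -0.001, 0.012, -0.0, 0.0, -0.0] rows 0.1
```

View pics/w8.png

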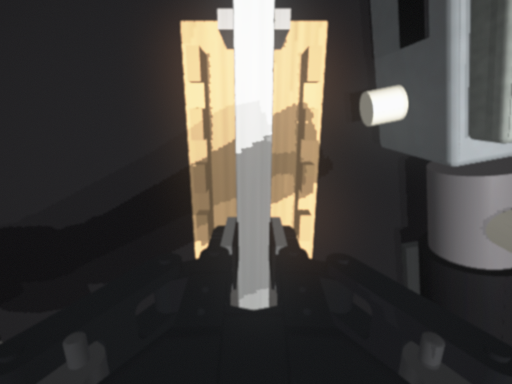

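Emit:
arm_command(
  moves=[0,0,0.04,0,0,0,0,0,0.08,0,0,0,0,0,0.12,0,0,0,0,0,0.15,0,0,0,0,0,0.17,0,0,0,0,0,0.18,0,0,0,0,0,0.19,0,0,0,0,0,0.19,0,0,0],
)

```text
time: 44.22
ee_pos: [0.6575, -0.0072, 0.0358]
eef_rot: [-3.141, 0.001, -0.195]
wrist_force: [-1.0, -0.8, -2.6]
width: 0.189
```

```bash
python3 - <<'E'
from h import *
for c in ("wrist","scene","side"): bar(c,.072,.095)
st();row([*C,.034],-.1944)
E
```

```text
bar wrist 10991 0.6636 0.0262 [0.158 0.018] 78.87 0.0854
bar scene 761 0.657 -0.0066 [0.309 0.038] 77.85 0.0852
bar side 180 0.6729 0.0728 [0.157 0.018] 78.45 0.0869
[ 0.658  -0.0072  0.0368] [-3.141e+00 -1.000e-03 -1.950e-01] [ 0.23  0.78 -0.44  1.59  0.4   0.86 -0.55] 0.189 [-0.1 -0.5 -2.5]
[-0.001, -0.0, 0.006, -0.0, -0.0, -0.0] rows 0.1
```

Bar top is at 0.085 (home 0.083), no contact force: inside the slots. Lower 2 mm more, release, rise.

Emit:
arm_command(
  moves=[0,0,0.005,0,0,0,0,0,0.005,0,0,0,0,0,0.005,0,0,0],
)

```text
time: 44.77
ee_pos: [0.6579, -0.0073, 0.0343]
eef_rot: [-3.141, -0.001, -0.195]
wrist_force: [0.9, 0.2, -2.5]
width: 0.193
```

Emit:
arm_command(
  moves=[0,0,0,0,0,0,0,0,0,0,0,0,0,0,0,0,0,0,0,0,0,0,0,0,0,0,-0.02,0,0,0,0,0,-0.06,0,0,0,0,0,-0.12,0,0,0,0,0,-0.18,0,0,0,0,0,-0.24,0,0,0,0,0,-0.28,0,0,0],
  fingers=0.1,
)

```text
time: 45.6
ee_pos: [0.6592, -0.0069, 0.1786]
eef_rot: [-3.14, -0.005, -0.195]
wrist_force: [-0.4, 0.8, -0.6]
width: 0.551
```

```bash
python3 - <<'E'
from h import *
st()
for c in ("wrist","scene","side"): bar(c,.072,.095)
bath("side");bath("scene");inbath()
for c in ("scene","side"):
  q=cloud(capture(c))
  for r in trace("cap_mid",c)[:5]:
    k=q[r["mask"]];k=k[k[:,2]>.038]
    if len(k)>20: print(c,"cap",np.median(k,0).round(3),cv2.minEnclosingCircle(k[:,:2].astype(np.float32)))
d=capture("wrist");e=capture("scene")
cv2.imwrite("pics/fin.png",np.hstack([d["img"][:,100:420],e["img"][100:340,50:450][:, :]] if 0 else [cv2.resize(d["img"],(400,300)),cv2.resize(e["img"][140:320,100:420],(400,300))])[:,:,::-1])
E
```

```text
[ 0.6592 -0.0069  0.1786] [-3.14  -0.005 -0.195] [ 0.27  0.61 -0.5   1.51  0.31  1.1  -0.49] 0.551 [-0.4  0.8 -0.6]
bar wrist 4855 0.6574 -0.0077 [0.31  0.018] 78.85 0.0826
bar scene 743 0.665 -0.0095 [0.307 0.034] 78.46 0.0819
bar scene 97 0.6604 -0.0069 [0.284 0.059] 78.32 0.0787
bar side 325 0.6583 -0.0039 [0.311 0.02 ] 78.69 0.0829
bar side 176 0.636 0.4541 [0.062 0.033] 6.42 0.0859
side bath 0.4725 0.3814 [0.254 0.2  ] yaw -0.076
scene bath 0.4755 0.3812 [0.256 0.21 ] yaw -0.093
side top z 0.0372 y-hist [0, 0, 0, 46, 58, 72, 1, 0, 43, 62, 92, 4, 0, 41, 73, 106, 7, 1, 56, 77, 104, 1, 0, 0]
scene top z 0.0363 y-hist [0, 0, 10, 47, 36, 17, 0, 0, 49, 36, 18, 3, 2, 48, 28, 26, 0, 5, 43, 32, 17, 0, 0, 1]
scene cap [ 0.431 -0.358  0.041] ((0.4302511513233185, -0.357022225856781), 0.026372820138931274)
side cap [0.479 0.457 0.039] ((0.47901231050491333, 0.4657212793827057), 0.041294749826192856)
```

View pics/fin.png

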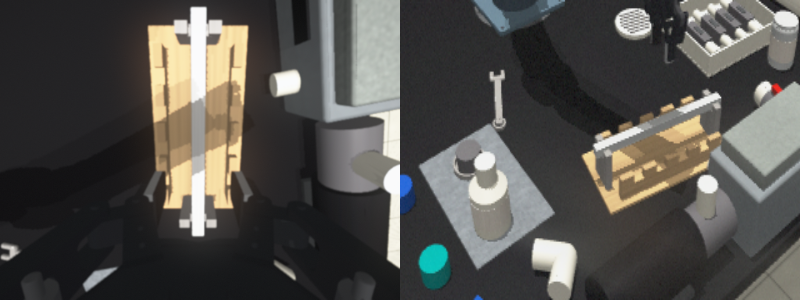

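```bash
python3 -c "
from station import *
print(hand_in())"
```

```text
the job is handed in; nothing more can be done
None
```

I finished the whole job and handed it in at about 46 s of the 210 s. No verdict is reported, so success rests on my own checks below.

**What I did:** the cap went from the jug into the holder, and the bar went from the brackets onto the table. All four cells then went flat into the bath, and the bar went back into both brackets.

**Last checks before handing in:**
- **Bar:** its top is at 0.083 m, which is fully home. The wrist camera puts it within about 1 mm of my estimate of the rack centre, and its angle matches the rack's.
- **Cells:** their tops are at 0.037 m, so they lie flat on the bath floor, at about ±75 and ±25 mm across the bath. The bath has not moved measurably.
- **Cap:** it sits flat in the holder with its top at 0.042 m, about 4 mm off centre.
- **Surroundings:** the jug is standing and the bystanders look undisturbed. The gripper is open and clear of everything.

**What went wrong or disagreed:**
- **Missed grasp:** the first try at the cap closed on air. The cameras put the fingertips about 38 mm above the reported tool position, so I corrected for that in every later move; nothing was disturbed.
- **Hard landing:** the first cell was set down with about 18 N of force, within the limits, and the others landed with almost none.
- **Camera disagreement:** the scene camera reads x values several millimetres higher than the wrist camera. In the last check it showed the cap about 9 mm off, still inside the 12 mm limit, and the bar about 8 mm off in x. I trusted the wrist camera there. The side camera agrees with it on the bar to within 4 mm.

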